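Unfold the crank and press the well plate

ROBOT

A 6-joint arm with a two-finger parallel gripper is mounted at the origin on a cart in front of the work surface, level with it; the furniture and walls round the work are solid. World frame = base frame: x ahead of the robot, y to its left, z up, the work surface at z = 0. Lengths are in m, angles in rad, forces in N, time in s.
With the tool pointing down it reaches from about 0.425 to 0.95 m from the base axis. Payload 3.5 kg.
Tool frame: the origin (TCP) lies at the very end of the fingers, on their centre line; the grasp point (between the pads) lies behind it (ctrl.grasp_offset is the z of the grasp point in the tool frame, in m); z points along the fingers, x is the direction in which the jaws open and shut, and the axes are right-handed (so a half turn about z gives the same grasp; the last joint's range is limited). The gripper opens to 85 mm and grips with 20 to 120 N. Pads are 22 mm wide; open, the fingers measure 114 mm over their backs; the gripper's body (76 mm by 85 mm) begins 54 mm behind the grasp point. The pads swing forward as they close: fully open they stand 13 mm farther back than shut.
Start: joints at [-1.328, 0.286, 1.577, -0, 1.279, -0.15], TCP at [0.258, -0.624, 0.231] pointing down, gripper open.
Joint ranges: [-2.77, 2.77], [-0.9, 2.22], [0.21, 2.48], [-1.53, 4.67], [0.24, 2.81], [-2.84, 2.84]. Speed limits (rad/s): [2.79, 2.79, 3.14, 3.14, 3.14, 3.14].

INTERFACE

Orientations are given as a unit quaternion [x, y, z, w].
In Python, from plant import ctrl gives the robot as it stands.
- The arm moves only by the shell command python3 -m jog 'ROWS' [FORCE]. ROWS is JSON, a list of rows, each an object with "grip": the closure, from 0 (fully open) to 1 (shut); "xyz": the shift along the tool's x, y, z in m, a list of three; "dr": the turn, a rotation vector about the tool's x, y, z in rad, a list of three. A call has 1 to 12 rows; each row is the pose to reach, as a shift and turn from the pose commanded when the call began, along the tool's axes at that moment; what a row does not reach only later rows make up. A row lasts 1/12 s, in which the tool goes at most 41.7 mm and 7.16 degrees, less where a joint would pass 70% of its speed; a pose out of reach is approached as far as the arm can. A call with a gripper value outside its range is refused whole. The fingers move at their own pace and stop on an object; FORCE is the grip in N (left out, the last holds). Time passes only in rows, so rows that repeat a pose let the fingers close. It gives the time, the measured TCP pose, the force and the opening at its end, in the units of the state.
- ctrl.get_state(): the state, without advancing time (a new reading comes with each control period).
- ctrl.read_camera(name): name is "scene" or "side" or "wrist"; returns the picture (480x640x3 uint8, red, green, blue); there is no depth.
- ctrl.get_calibration(name): a dict with "mtx" (3x3 intrinsics, pixels), "R" (3x3) and "t" (3): a world point X has camera coordinates R X + t; the wrist camera has in their place "hand_eye" (4x4, takes a point from camera to tool coordinates, whose origin is the TCP and whose axes are the tool frame's). Camera axes: x right, y down, z forward; pixel columns grow to the right and rows downward; lengths in m; the calibration is good to about 2 mm. A picture is of the moment at which its call begins: read the wrist's pose just before it. get_calibration takes no time and is no camera call.
- ctrl.sign_off(): hands the job in, once; it reports no verdict.
The state is a dict: "time": time; "qpos": joint angles; "dq": joint speeds; "joint_efforts": joint torques, N m; "eef_pos": TCP position; "tcp_rot": TCP orientation; "contact_force": force on the tool from outside, world axes, zero at the start; "wrist_torque": the same for the moment, N m; "opening": opening from 0.0 (shut) to 1.0 (fully open).
Only numpy, scipy, OpenCV 4.12 (cv2) and the standard library are available. Lean on these libraries where they do the work, as an engineer would, in place of code of your own. Each camera call takes 0.05 s, during which the arm holds its last target.

TASK

The handle of the small plate press lies folded on its crank. Fold it out until it stands upright, then turn the crank clockwise with it (seen from above) until the pad bears firmly on the well plate: stop when turning takes about 4 N more at the handle than it does running free, and never force it much beyond that, or the plate cracks. Leave the handle standing and the press tightened, let go, and do not disturb the things lying around.

Things in the scene. Friction and masses are not known exactly. Their poses are not given: they have to be found in the camera images.
- press: Small bench press for well plates, fixed to the desk: grey base 170 x 180 mm, white rear column (its +x side) and head, top 135 mm above the desk; the crank on top is its highest part. Origin on the desk below the crank axis, z up. Turning the crank lowers a pad by 4 mm per rad (25 mm a turn). The pad's start height is not known: it meets the plate at a crank value of 3.0 to 5.25 rad.
- plate: Frosted 96-well plate, 85 x 128 x 14 mm, lying in the nest of the press, below the pad; not to be handled. Origin at the centre of its underside. The pad is sprung: past first contact the press force grows by 100 N per rad of the crank. 28 to 80 N is good pressing (0.3 to 0.8 rad past contact; about 55 N is right); above 95 N the plate cracks.
- crank_axis (a point): Point on the crank's vertical axis at the top of the crank arm, 160 mm above the desk. The steel arm, 12 mm wide and 10 mm thick, runs from here horizontally to the handle's hinge, 55 mm out.
- handle_hinge (a point): Centre of the handle's hinge in the fork at the arm's outer end, 55 mm from the crank axis and 172 mm above the desk. The hinge axis is horizontal and square to the arm. The x axis points along the handle to its free end.
- handle_grip (a point): Gripping place on the handle's centre line, 40 mm from the hinge. The handle is a black sleeve 16 mm thick, 12 to 60 mm from the hinge, spinning freely on its pin. Folded, it lies level over the arm, free end at the crank axis, centre line 172 mm above the desk; fingers can straddle handle and arm (15 mm free below the arm). Upright, this point is 212 mm above the desk. x points to the free end.
- handle (a joint): Folding hinge of the handle, rad: 0 folded flat, 1.571 upright (stop). Stiff: 0.06 N m of friction, stays where it is left; only a push towards the crank axis folds it back.
- crank (a joint): Turn of the crank, rad, growing clockwise seen from above; at 0 the arm points along the press's -x (starts at -0.5 to 0.5). Turning it free takes 0.42 N m, 7.6 N at the handle (55 mm out); once the pad bears, each newton on the plate adds 0.073 N at the handle. At a stop the force on the hand eases (to about 4 N running free), so compare like with like. Self-locking: it stays where it is left.
- spare_plate: Bystander: white well plate 85 x 128 x 14 mm loose on the desk. Origin at the centre of its underside.
- marker: Bystander: pen, 135 mm long, lying on the desk. Origin at its underside.
- stain_bottle: Bystander: small bottle with a dark cap, 46 mm across, 85 mm tall. Origin at the centre of its underside.

How it is judged:
By the outcome, as a careful person would: the job done as asked, in the order asked, and still so for the second after the job is handed in, with the robot touching nothing.
It also fails if it takes over 72 s, if anything falls off the work surface, if the arm or the gripper's body presses on something with over 40 N, if the wrist force passes 120 N, or if a joint passes its speed limit or range.

## Working session

There is one attempt and no reset: what is moved stays moved. The work goes in short steps, Python scripts to look and compute and a shell command to move; the robot and the scene stay as the last step left them, time stands still between calls to the robot, and variables do not carry over. Pictures are saved under pics/ and viewed, and the job is handed in when it is done.

```bash
ls; mkdir -p pics; python3 - <<'E'
from plant import ctrl
import cv2
print(ctrl.get_state(), ctrl.grasp_offset)
for n in ["scene","side","wrist"]:
    c=ctrl.get_calibration(n); print(n,c)
    cv2.imwrite(f"pics/{n}0.png",ctrl.read_camera(n)[:,:,::-1])
E
```

```text
pics
{'time': 0.0, 'qpos': array([-1.32800851e+00,  2.87167315e-01,  1.57817282e+00, -1.63425617e-05,
        1.27859759e+00, -1.50006424e-01]), 'dq': array([ 0.00069509,  0.00037854, -0.00090728, -0.00241546,  0.00219798,
       -0.00218122]), 'joint_efforts': array([ 8.09274607e-04, -4.05979800e+01, -2.92624426e+01, -7.35828166e-05,
        5.90336698e-03,  6.87151967e-06]), 'eef_pos': array([ 0.25823106, -0.62294281,  0.22994834]), 'tcp_rot': array([ 8.31496785e-01, -5.55528326e-01, -8.71934425e-04, -7.83985861e-04]), 'contact_force': array([ 0.06783112, -0.27865648,  0.39138537]), 'wrist_torque': array([ 0.01868881,  0.02055034, -0.04070331]), 'opening': 0.9998033900779815} -0.0187
scene {'mtx': array([[584.82214781,   0.        , 328.45615509],
       [  0.        , 584.82214781, 240.19965507],
       [  0.        ,   0.        ,   1.        ]]), 'R': array([[-0.79327082, -0.60877066, -0.01094004],
       [-0.46703809,  0.61991461, -0.63054048],
       [ 0.39063643, -0.49507995, -0.77607926]]), 't': array([0.36547268, 0.292895  , 1.37724711])}
side {'mtx': array([[586.83003837, 
[... 159 characters left out ...]
-0.46758326,  0.00328019],
       [-0.26781792, -0.51202197, -0.81615382],
       [ 0.38329939,  0.72055492, -0.57782539]]), 't': array([-0.40487305,  0.20902777,  1.29831686])}
wrist {'mtx': array([[355.52843625,   0.        , 315.5314744 ],
       [  0.        , 355.52843625, 242.68747143],
       [  0.        ,   0.        ,   1.        ]]), 'hand_eye': array([[ 9.99999694e-01,  4.91942629e-04, -6.08416753e-04,
         7.11768817e-04],
       [-2.89986393e-04,  9.55261189e-01,  2.95763381e-01,
        -7.71336057e-02],
       [ 7.26695526e-04, -2.95763114e-01,  9.55261039e-01,
        -1.42337216e-01],
       [ 0.00000000e+00,  0.00000000e+00,  0.00000000e+00,
         1.00000000e+00]])}
```

View pics/scene0.png

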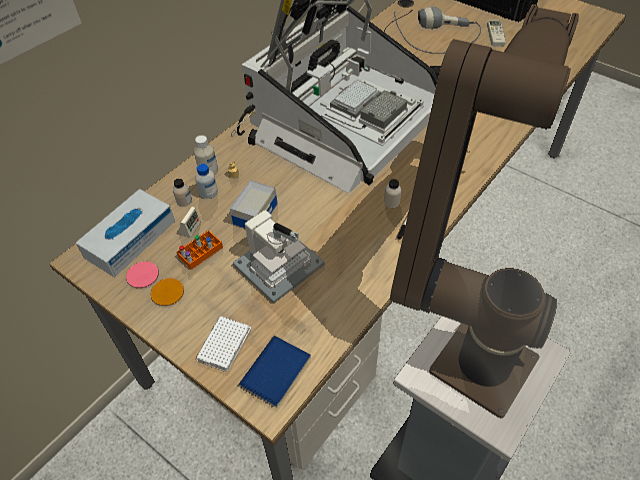

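View pics/side0.png

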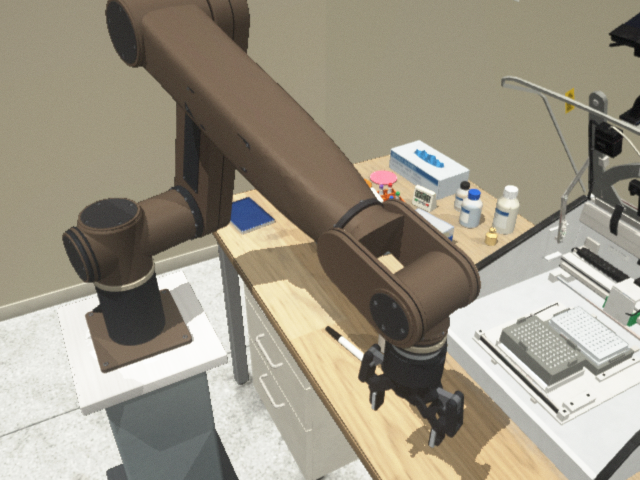

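View pics/wrist0.png

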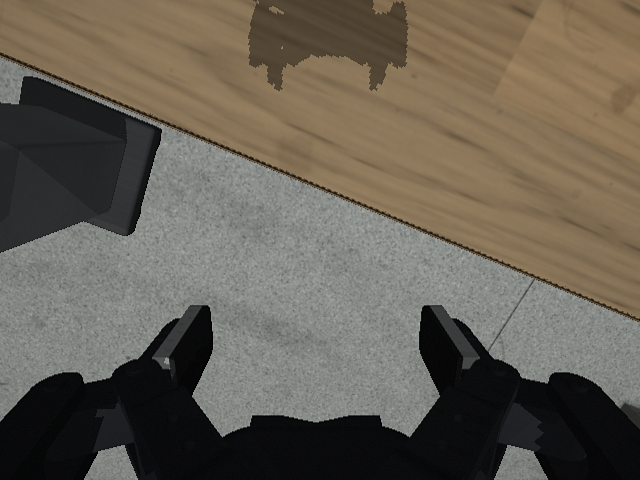

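The scene picture shows the press around (278,250), with the dark handle near (285,232). In the side view the press is hidden behind the arm. I'll zoom in on the scene view.

```bash
cat > h.py <<'E'
from plant import ctrl
import numpy as np, cv2
from scipy.spatial.transform import Rotation as Ro
def ray(n,u,v,st=None):
    c=ctrl.get_calibration(n); d=np.linalg.inv(c['mtx'])@[u,v,1]
    if n=='wrist':
        H=c['hand_eye']; R=Ro.from_quat(st['tcp_rot']).as_matrix()
        return st['eef_pos']+R@H[:3,3], R@H[:3,:3]@d
    return -c['R'].T@c['t'], c['R'].T@d
def onz(n,u,v,z,st=None):
    o,d=ray(n,u,v,st); return o+d*(z-o[2])/d[2]
def proj(n,X,st=None):
    c=ctrl.get_calibration(n)
    if n=='wrist':
        H=c['hand_eye']; R=Ro.from_quat(st['tcp_rot']).as_matrix()
        p=H[:3,:3].T@(R.T@(np.array(X)-st['eef_pos'])-H[:3,3])
    else: p=c['R']@X+c['t']
    p=c['mtx']@p; return p[:2]/p[2]
E
python3 - <<'E'
from h import *
im=cv2.imread('pics/scene0.png')[190:310,210:350]
cv2.imwrite('pics/z0.png',cv2.resize(im,(700,600),interpolation=cv2.INTER_CUBIC))
for u,v,z in [(285,232,.172),(277,227,.172),(294,238,.172),(278,265,0)]: print(onz('scene',u,v,z))
E
```

```text
[0.53475245 0.07331541 0.172     ]
[0.56063487 0.07290567 0.172     ]
[0.505335   0.07466695 0.172     ]
[0.57759263 0.06995584 0.        ]
```

View pics/z0.png

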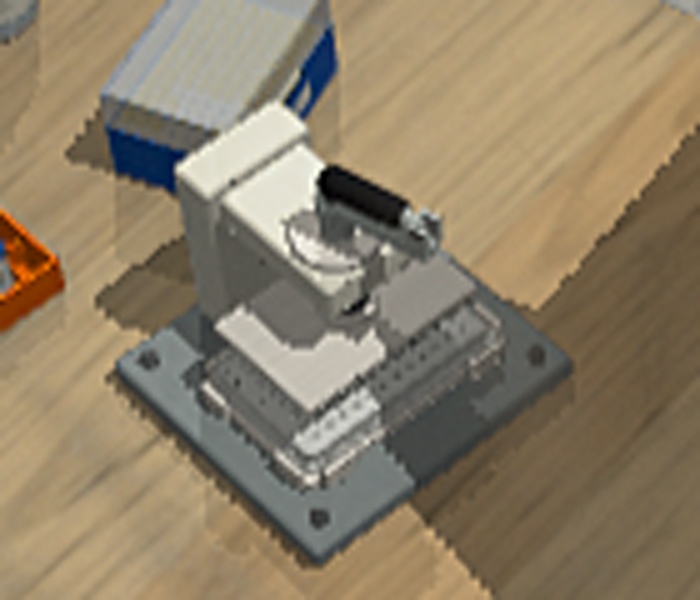

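```bash
python3 - <<'E'
from h import *
f=lambda a,b:(210+a/5,190+b/5)
for a,b,z in [(118,365,.012),(318,558,.012),(572,368,.012),(330,180,.172),(425,222,.172),(330,250,.135)]: print(a,b,onz('scene',*f(a,b),z).round(4))
for n,z in [('bottle',(392,208)),('pen',(404,230)),('spare',(224,342))]: print(n,onz('scene',*z,0.0).round(3))
print(onz('side',327,328,0), onz('side',372,365,0))
# wrist view vector
st=ctrl.get_state(); print(Ro.from_quat(st['tcp_rot']).as_matrix().round(3))
E
```

```text
118 365 [0.67   0.1425 0.012 ]
318 558 [0.5046 0.1707 0.012 ]
572 368 [ 0.4755 -0.0017  0.012 ]
330 180 [0.5647 0.0719 0.172 ]
425 222 [0.5106 0.0646 0.172 ]
330 250 [0.5579 0.0844 0.135 ]
bottle [ 0.448 -0.285  0.   ]
pen [ 0.375 -0.236  0.   ]
spare [0.53  0.327 0.   ]
[ 3.70079081e-01 -1.91622402e-01 -1.11022302e-16] [ 0.401279   -0.33007334  0.        ]
[[ 0.383 -0.924 -0.   ]
 [-0.924 -0.383  0.002]
 [-0.002 -0.    -1.   ]]
```

The base gives a press yaw of about -10°. The crank axis is near (0.565, 0.072) and the arm points at about 188°. I'll move above it so the wrist camera can take a better look.

```bash
python3 -m jog '[{"grip":0,"xyz":[-0.537,-0.517,-0.1],"dr":[0,0,0.258]},{"grip":0,"xyz":[-0.537,-0.517,-0.1],"dr":[0,0,0.258]},{"grip":0,"xyz":[-0.537,-0.517,-0.1],"dr":[0,0,0.258]},{"grip":0,"xyz":[-0.537,-0.517,-0.1],"dr":[0,0,0.258]},{"grip":0,"xyz":[-0.537,-0.517,-0.1],"dr":[0,0,0.258]},{"grip":0,"xyz":[-0.537,-0.517,-0.1],"dr":[0,0,0.258]},{"grip":0,"xyz":[-0.537,-0.517,-0.1],"dr":[0,0,0.258]},{"grip":0,"xyz":[-0.537,-0.517,-0.1],"dr":[0,0,0.258]},{"grip":0,"xyz":[-0.537,-0.517,-0.1],"dr":[0,0,0.258]},{"grip":0,"xyz":[-0.537,-0.517,-0.1],"dr":[0,0,0.258]},{"grip":0,"xyz":[-0.537,-0.517,-0.1],"dr":[0,0,0.258]},{"grip":0,"xyz":[-0.537,-0.517,-0.1],"dr":[0,0,0.258]}]' 40
python3 - <<'E'
from h import *
s=ctrl.get_state(); R=Ro.from_quat(s['tcp_rot']).as_matrix(); print(s['time'],s['eef_pos'],R.round(3))
print(R.T@(np.array([.53,.07,.33])-s['eef_pos']))
E
```

```text
time: 1.15
eef_pos: [0.4393, -0.1601, 0.298]
tcp_rot: [0.753, -0.658, 0.0, -0.0]
contact_force: [0.3, 0.0, 0.9]
opening: 0.998
1.15 [ 0.43933523 -0.16014051  0.2979738 ] [[ 0.134 -0.991  0.   ]
 [-0.991 -0.134 -0.   ]
 [ 0.    -0.    -1.   ]]
[-0.21591273 -0.12069157 -0.03202609]
```

```bash
python3 -m jog '[{"grip":0,"xyz":[-0.20,-0.115,-0.03],"dr":[0,0,0]},{"grip":0,"xyz":[-0.20,-0.115,-0.03],"dr":[0,0,0]},{"grip":0,"xyz":[-0.20,-0.115,-0.03],"dr":[0,0,0]},{"grip":0,"xyz":[-0.20,-0.115,-0.03],"dr":[0,0,0]},{"grip":0,"xyz":[-0.20,-0.115,-0.03],"dr":[0,0,0]},{"grip":0,"xyz":[-0.20,-0.115,-0.03],"dr":[0,0,0]},{"grip":0,"xyz":[-0.20,-0.115,-0.03],"dr":[0,0,0]},{"grip":0,"xyz":[-0.20,-0.115,-0.03],"dr":[0,0,0]},{"grip":0,"xyz":[-0.20,-0.115,-0.03],"dr":[0,0,0]}]'
python3 - <<'E'
from h import *
s=ctrl.get_state(); np.save('s1.npy',np.r_[s['eef_pos'],s['tcp_rot']])
for n in ['wrist','side']: cv2.imwrite(f'pics/{n}1.png',ctrl.read_camera(n)[:,:,::-1])
print(s['eef_pos'],s['qpos'])
E
```

```text
time: 1.9
eef_pos: [0.526, 0.0511, 0.3272]
tcp_rot: [0.753, -0.658, -0.0, 0.001]
contact_force: [-0.8, -0.3, -0.2]
opening: 1.001
[0.52595898 0.05112284 0.3272152 ] [-9.49523232e-02 -9.99738244e-02  1.81837456e+00 -5.73464711e-04
  1.42434588e+00  1.34094549e+00]
```

View pics/wrist1.png

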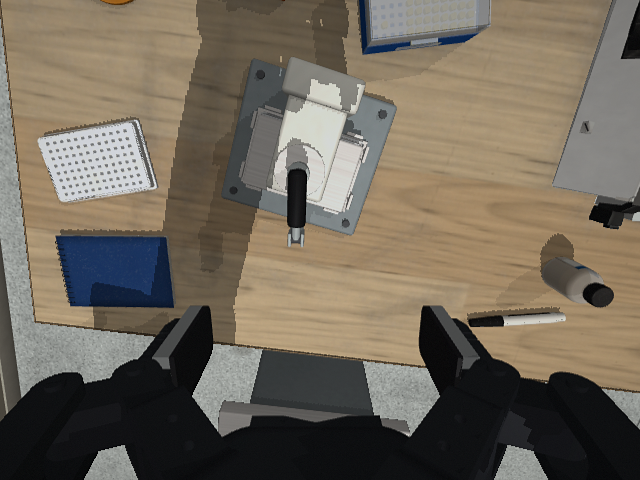

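View pics/side1.png

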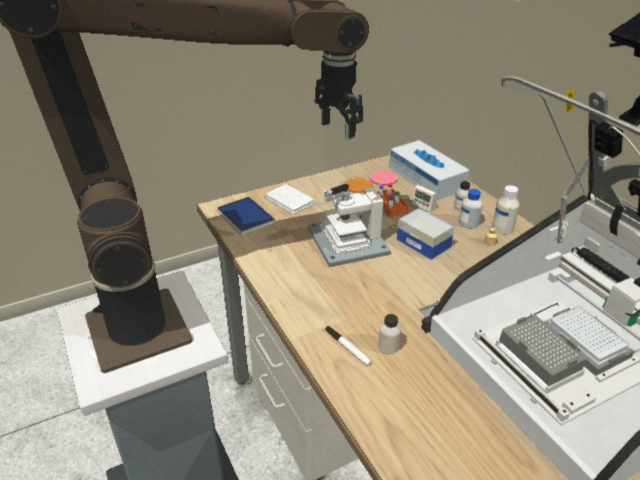

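The wrist picture shows the press near (300,170). The black sleeve runs from (297,168) to (297,227), with the hinge near (295,238). I'll measure this.

```bash
python3 - <<'E'
from h import *
s=ctrl.get_state(); im=ctrl.read_camera('wrist')[:,:,::-1].copy(); print(s['eef_pos'],s['dq'].round(4))
cv2.imwrite('pics/w2.png',im); cv2.imwrite('pics/w2z.png',cv2.resize(im[100:260,220:400],None,fx=3.5,fy=3.5,interpolation=cv2.INTER_CUBIC))
m=(im.max(2)<50).astype(np.uint8); m[280:]=0; n,l,st,c=cv2.connectedComponentsWithStats(m)
for i in range(1,n):
    if st[i,4]>200 and 250<c[i][0]<350: 
        print(st[i],c[i]); r=cv2.minAreaRect(np.argwhere(l==i)[:,::-1].astype(np.float32)); print(r)
        b=cv2.boxPoints(r); e=[(b[0]+b[1])/2,(b[1]+b[2])/2,(b[2]+b[3])/2,(b[3]+b[0])/2]
        for p in e: print(p,onz('wrist',*p,.172,s).round(4))
for p in [(295,239),(297,168)]: print(onz('wrist',*p,.172,s).round(4))
# base corners
for p in [(252,60),(397,103),(352,234),(222,197)]: print(onz('wrist',*p,.012,s).round(4))
E
```

```text
[0.52592157 0.05037062 0.32733587] [-0.0074 -0.003  -0.0017  0.002   0.0007  0.0018]
[ 286  169   20   59 1054] [295.5426945  197.85863378]
((295.7242431640625, 197.97958374023438), (18.756662368774414, 58.16407012939453), 1.5074357986450195)
[286.34915 197.73286] [0.547  0.0779 0.172 ]
[296.4893  168.90761] [0.5719 0.0723 0.172 ]
[305.09933 198.2263 ] [0.5487 0.0622 0.172 ]
[294.9592  227.05156] [0.5226 0.0678 0.172 ]
[0.5119 0.0665 0.172 ]
[0.5727 0.0719 0.172 ]
[0.6722 0.1445 0.012 ]
[ 0.6488 -0.0319  0.012 ]
[ 0.4802 -0.005   0.012 ]
[0.507  0.1701 0.012 ]
```

View pics/w2z.png

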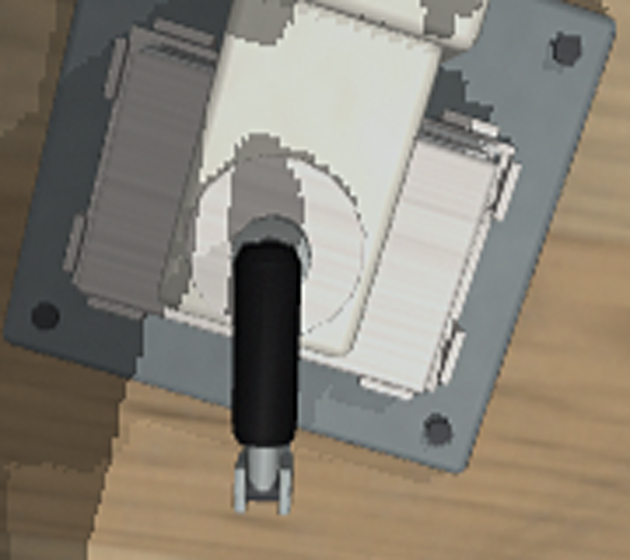

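```bash
python3 -m jog '[{"grip":0,"xyz":[-0.0165,-0.0272,0.04],"dr":[0,0,0.03]},{"grip":0,"xyz":[-0.0165,-0.0272,0.08],"dr":[0,0,0.03]},{"grip":0,"xyz":[-0.0165,-0.0272,0.10],"dr":[0,0,0.03]},{"grip":0,"xyz":[-0.0165,-0.0272,0.11],"dr":[0,0,0.03]},{"grip":0,"xyz":[-0.0165,-0.0272,0.11],"dr":[0,0,0.03]},{"grip":0,"xyz":[-0.0165,-0.0272,0.11],"dr":[0,0,0.03]},{"grip":0,"xyz":[-0.0165,-0.0272,0.11],"dr":[0,0,0.03]}]' 40
cat > st.py <<'E'
from h import *
s=ctrl.get_state(); R=Ro.from_quat(s['tcp_rot']).as_matrix()
G=s['eef_pos']+R[:,2]*ctrl.grasp_offset
print('t',round(s['time'],2),'tcp',s['eef_pos'].round(4),'f_world',s['contact_force'].round(2),'f_tool',(R.T@s['contact_force']).round(2),'tq',s['wrist_torque'].round(2),'op',round(s['opening'],3))
print('R',R.round(3).tolist())
E
python3 st.py; python3 - <<'E'
from h import *
cv2.imwrite('pics/w3.png',ctrl.read_camera('wrist')[:,:,::-1])
E
```

```text
time: 2.63
eef_pos: [0.5524, 0.0708, 0.2206]
tcp_rot: [0.743, -0.669, 0.002, -0.001]
contact_force: [-0.1, 0.1, 0.1]
opening: 1.0
t 2.63 tcp [0.5524 0.0708 0.2206] f_world [-0.1   0.13  0.14] f_tool [-0.14  0.09 -0.14] tq [-0.05  0.04 -0.01] op 1.0
R [[0.104, -0.995, 0.004], [-0.995, -0.104, -0.0], [0.001, -0.004, -1.0]]
```

View pics/w3.png

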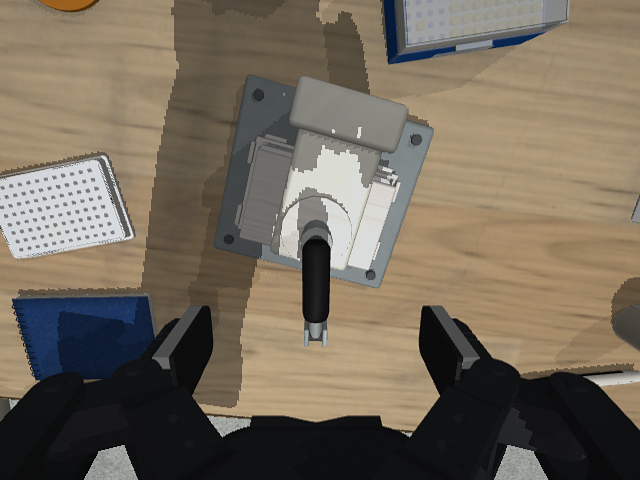

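The handle is centred between the fingers, at column 316, and aligned with them. I'll go down and close on it.

```bash
python3 -m jog '[{"grip":0,"xyz":[0,0.001,0.03],"dr":[0,0,0]},{"grip":0,"xyz":[0,0.001,0.05],"dr":[0,0,0]},{"grip":0,"xyz":[0,0.001,0.065],"dr":[0,0,0]},{"grip":0,"xyz":[0,0.001,0.065],"dr":[0,0,0]},{"grip":0.5,"xyz":[0,0.001,0.065],"dr":[0,0,0]},{"grip":0.7,"xyz":[0,0.001,0.065],"dr":[0,0,0]},{"grip":1,"xyz":[0,0.001,0.065],"dr":[0,0,0]},{"grip":1,"xyz":[0,0.001,0.065],"dr":[0,0,0]},{"grip":1,"xyz":[0,0.001,0.065],"dr":[0,0,0]},{"grip":1,"xyz":[0,0.001,0.065],"dr":[0,0,0]},{"grip":1,"xyz":[0,0.001,0.065],"dr":[0,0,0]},{"grip":1,"xyz":[0,0.001,0.065],"dr":[0,0,0]}]' 25
python3 st.py;  python3 - <<'E'
from h import *
cv2.imwrite('pics/w4.png',ctrl.read_camera('wrist')[:,:,::-1])
E
```

```text
time: 3.68
eef_pos: [0.5508, 0.0705, 0.1538]
tcp_rot: [0.743, -0.669, 0.001, 0.0]
contact_force: [-0.6, -4.1, 4.3]
opening: 0.177
t 3.68 tcp [0.5508 0.0705 0.1538] f_world [-0.64 -4.1   4.26] f_tool [ 4.02  1.06 -4.25] tq [-0.73  0.07 -0.04] op 0.177
R [[0.105, -0.995, 0.002], [-0.995, -0.105, -0.002], [0.002, -0.001, -1.0]]
```

View pics/w4.png

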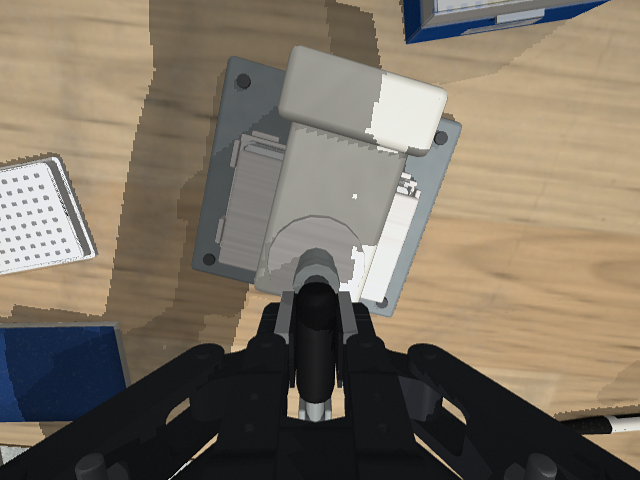

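The handle is gripped. First I'll swing it along the 40 mm arc to about 60°.

```bash
python3 -m jog '[{"grip":1,"xyz":[0,0.0003,-0.0052],"dr":[0,0,0]},{"grip":1,"xyz":[0,0.0014,-0.0104],"dr":[0,0,0]},{"grip":1,"xyz":[0,0.003,-0.0153],"dr":[0,0,0]},{"grip":1,"xyz":[0,0.0054,-0.02],"dr":[0,0,0]},{"grip":1,"xyz":[0,0.0083,-0.0244],"dr":[0,0,0]},{"grip":1,"xyz":[0,0.0117,-0.0283],"dr":[0,0,0]},{"grip":1,"xyz":[0,0.0156,-0.0317],"dr":[0,0,0]},{"grip":1,"xyz":[0,0.02,-0.0346],"dr":[0,0,0]},{"grip":1,"xyz":[0,0.02,-0.0346],"dr":[0,0,0]}]'
python3 st.py;  python3 - <<'E'
from h import *
cv2.imwrite('pics/w5.png',ctrl.read_camera('wrist')[:,:,::-1])
cv2.imwrite('pics/s5.png',cv2.resize(ctrl.read_camera('side')[120:280,270:430,::-1],None,fx=3.7,fy=3.7))
E
```

```text
time: 4.48
eef_pos: [0.5303, 0.0688, 0.1862]
tcp_rot: [0.743, -0.669, 0.001, -0.0]
contact_force: [3.4, -4.0, -4.3]
opening: 0.177
t 4.48 tcp [0.5303 0.0688 0.1862] f_world [ 3.41 -4.02 -4.26] f_tool [ 4.35 -2.97  4.27] tq [-0.56 -0.64 -0.02] op 0.177
R [[0.104, -0.995, 0.002], [-0.995, -0.104, -0.001], [0.001, -0.002, -1.0]]
```

View pics/w5.png

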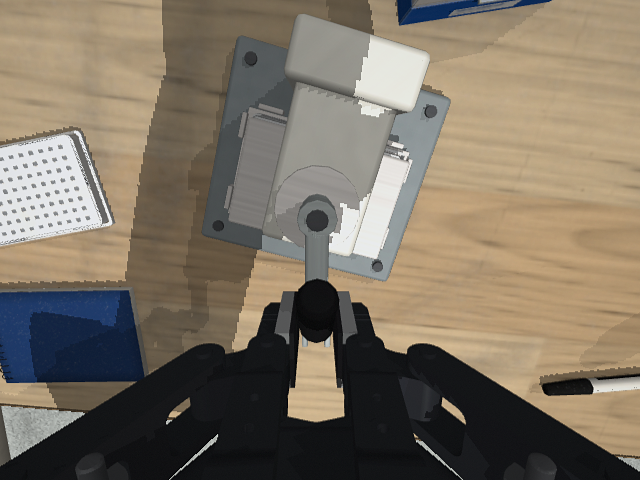

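View pics/s5.png

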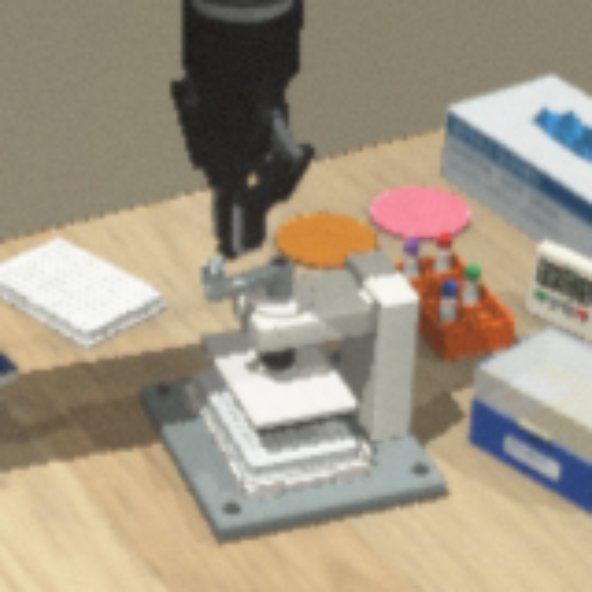

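The handle has turned to about 60° and is still held. The hub shows at (317,220). I'll finish the fold with a slight overdrive against the stop.

```bash
python3 - <<'E'
from h import *
s=ctrl.get_state(); print(onz('wrist',317,220,.162,s))
E
python3 -m jog '[{"grip":1,"xyz":[0,0.0047,-0.0023],"dr":[0,0,0]},{"grip":1,"xyz":[0,0.0096,-0.004],"dr":[0,0,0]},{"grip":1,"xyz":[0,0.0148,-0.005],"dr":[0,0,0]},{"grip":1,"xyz":[0,0.0185,-0.0054],"dr":[0,0,0]},{"grip":1,"xyz":[0,0.021,-0.0054],"dr":[0,0,0]},{"grip":1,"xyz":[0,0.021,-0.0054],"dr":[0,0,0]},{"grip":1,"xyz":[0,0.021,-0.0054],"dr":[0,0,0]}]'
python3 st.py;  python3 - <<'E'
from h import *
s=ctrl.get_state();cv2.imwrite('pics/w6.png',ctrl.read_camera('wrist')[:,:,::-1])
print(s['qpos'])
E
```

```text
[0.56728485 0.07188059 0.162     ]
time: 5.17
eef_pos: [0.5112, 0.0669, 0.1935]
tcp_rot: [0.743, -0.669, 0.002, -0.002]
contact_force: [5.3, -4.4, -1.2]
opening: 0.169
t 5.17 tcp [0.5112 0.0669 0.1935] f_world [ 5.27 -4.43 -1.22] f_tool [ 4.96 -4.78  1.25] tq [-0.5  -0.99  0.01] op 0.169
R [[0.104, -0.995, 0.006], [-0.995, -0.104, -0.0], [0.001, -0.006, -1.0]]
[-6.70191793e-02 -3.62082485e-02  2.00370631e+00  1.49772995e-04
  1.16803221e+00  1.39909050e+00]
```

View pics/w6.png

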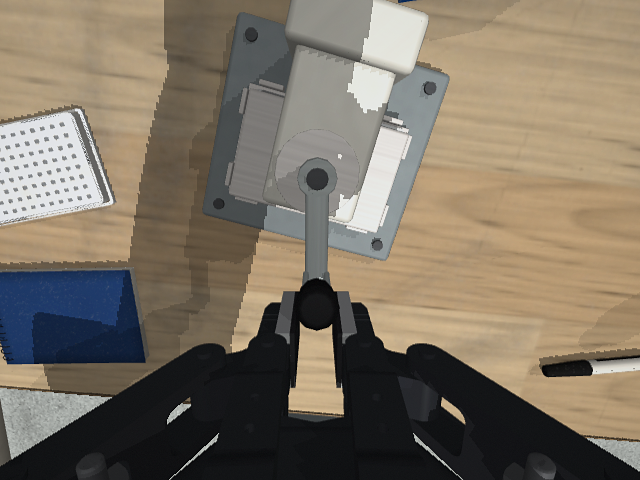

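The outward force of about 5 N shows the handle is against its upright stop. Next comes cranking: fixed tool orientation, moving on a circle. In tool axes the handle sits at ρ(-sin ψ, cos ψ) from the crank axis. I'll compute a table to type from.

```bash
cat > tab.py <<'E'
import sys,numpy as np
a,b,n=float(sys.argv[1]),float(sys.argv[2]),int(sys.argv[3]); r0=float(sys.argv[4]) if len(sys.argv)>4 else .056; r1=float(sys.argv[5]) if len(sys.argv)>5 else r0
o=np.array([-r0*np.sin(a),r0*np.cos(a)])
for k in range(1,n+1):
    p=a+(b-a)*k/n; r=r0+(r1-r0)*k/n
    print(round(p,3),np.round(np.array([-r*np.sin(p),r*np.cos(p)])-o,4).tolist())
E
cat > ft.py <<'E'
import sys; from h import *
s=ctrl.get_state(); R=Ro.from_quat(s['tcp_rot']).as_matrix(); f=R.T@s['contact_force']
C=np.array([.566,.072]); T=np.array([[.104,-.995],[-.995,-.104]])
q=T.T@(s['eef_pos'][:2]+R[:2,2]*ctrl.grasp_offset-C); p=np.arctan2(-q[0],q[1])%(2*np.pi)
t=np.array([-np.cos(p),-np.sin(p)]); o=np.array([-np.sin(p),np.cos(p)])
print('t %.2f psi %.3f rho %.4f z %.4f | resist %.2f radial(on tool,+out) %.2f fz %.2f | f_tool %s op %.3f dq %.3f'%(s['time'],p,np.hypot(*q),s['eef_pos'][2],-f[:2]@t,f[:2]@o,f[2],f.round(2),s['opening'],abs(s['dq']).max()))
E
python3 ft.py; python3 tab.py 0 .9 12
```

```text
t 5.22 psi 0.011 rho 0.0552 z 0.1935 | resist 4.02 radial(on tool,+out) -4.98 fz 1.51 | f_tool [ 4.07 -4.94  1.51] op 0.165 dq 0.003
0.075 [-0.0042, -0.0002]
0.15 [-0.0084, -0.0006]
0.225 [-0.0125, -0.0014]
0.3 [-0.0165, -0.0025]
0.375 [-0.0205, -0.0039]
0.45 [-0.0244, -0.0056]
0.525 [-0.0281, -0.0075]
0.6 [-0.0316, -0.0098]
0.675 [-0.035, -0.0123]
0.75 [-0.0382, -0.015]
0.825 [-0.0411, -0.018]
0.9 [-0.0439, -0.0212]
```

```bash
python3 -m jog '[{"grip":1,"xyz":[-0.0042,-0.0002,0],"dr":[0,0,0]},{"grip":1,"xyz":[-0.0084,-0.0006,0],"dr":[0,0,0]},{"grip":1,"xyz":[-0.0125,-0.0014,0],"dr":[0,0,0]},{"grip":1,"xyz":[-0.0165,-0.0025,0],"dr":[0,0,0]},{"grip":1,"xyz":[-0.0205,-0.0039,0],"dr":[0,0,0]},{"grip":1,"xyz":[-0.0244,-0.0056,0],"dr":[0,0,0]},{"grip":1,"xyz":[-0.0281,-0.0075,0],"dr":[0,0,0]},{"grip":1,"xyz":[-0.0316,-0.0098,0],"dr":[0,0,0]}]' 60; python3 ft.py;  python3 tab.py .6 1.5 12
```

```text
time: 5.88
eef_pos: [0.5161, 0.096, 0.1945]
tcp_rot: [0.742, -0.67, 0.002, 0.003]
contact_force: [-6.8, -16.8, 7.8]
opening: 0.154
t 5.88 psi 0.555 rho 0.0554 z 0.1945 | resist 18.11 radial(on tool,+out) -1.30 fz -7.70 | f_tool [16.08  8.44 -7.7 ] op 0.154 dq 0.090
0.675 [-0.0034, -0.0025]
0.75 [-0.0066, -0.0052]
0.825 [-0.0095, -0.0082]
0.9 [-0.0122, -0.0114]
0.975 [-0.0147, -0.0148]
1.05 [-0.017, -0.0184]
1.125 [-0.0189, -0.0221]
1.2 [-0.0206, -0.0259]
1.275 [-0.0219, -0.0299]
1.35 [-0.023, -0.034]
1.425 [-0.0238, -0.0381]
1.5 [-0.0242, -0.0423]
```

```bash
python3 - <<'E'
from h import *
cv2.imwrite('pics/w7.png',ctrl.read_camera('wrist')[:,:,::-1])
cv2.imwrite('pics/s7.png',cv2.resize(ctrl.read_camera('side')[120:280,270:430,::-1],None,fx=3.7,fy=3.7))
E
python3 ft.py
```

```text
t 5.98 psi 0.565 rho 0.0557 z 0.1946 | resist 15.70 radial(on tool,+out) -1.92 fz -7.63 | f_tool [14.29  6.78 -7.63] op 0.152 dq 0.007
```

View pics/w7.png

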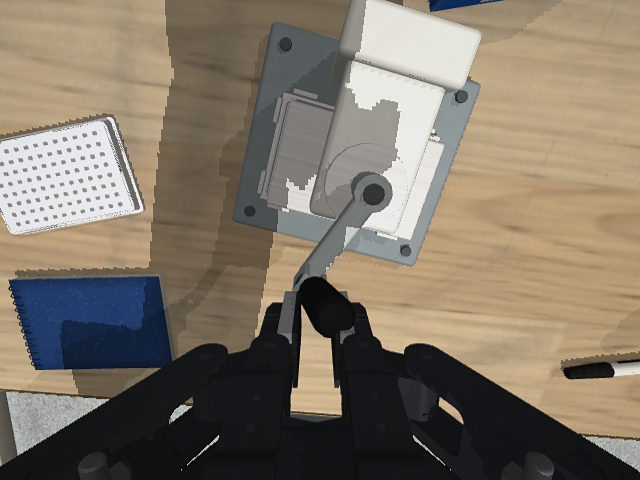

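View pics/s7.png

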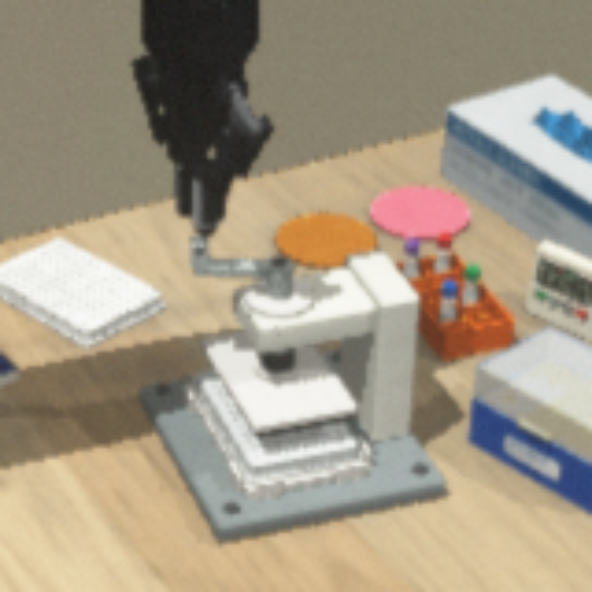

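The arm followed, but the handle leans: its top is at (337,320) and the hinge near (305,283). I'll work out how far it has folded.

```bash
python3 - <<'E'
from h import *
s=ctrl.get_state()
C=onz('wrist',373,195,.162,s); H=onz('wrist',303,283,.170,s); print(C,H,np.linalg.norm((H-C)[:2]))
C=np.array([.566,.072]); T=np.array([[.104,-.995],[-.995,-.104]])
for psi in [.5,.565,.65]:
  o2=T@np.array([-np.sin(psi),np.cos(psi)])
  h=np.r_[C+.055*o2,.172]; o=np.r_[o2,0]
  for d in [0,.1,.2,.3,.4]:
    ax=np.array([0,0,np.cos(d)])-o*np.sin(d)
    print(psi,d,[proj('wrist',h+ax*k,s).round(0).tolist() for k in (0,.04,.062)])
print(proj('wrist',s['eef_pos'],s),proj('wrist',s['eef_pos']+[0,0,.0187],s),proj('wrist',s['eef_pos']+[0,0,.039],s))
E
```

```text
[0.56655572 0.0729188  0.162     ] [0.51953572 0.10312845 0.17      ] 0.05588831398227143
0.5 0 [[322.0, 294.0], [324.0, 338.0], [325.0, 373.0]]
0.5 0.1 [[322.0, 294.0], [328.0, 330.0], [334.0, 359.0]]
0.5 0.2 [[322.0, 294.0], [333.0, 321.0], [343.0, 343.0]]
0.5 0.3 [[322.0, 294.0], [338.0, 312.0], [352.0, 327.0]]
0.5 0.4 [[322.0, 294.0], [342.0, 303.0], [360.0, 310.0]]
0.565 0 [[315.0, 291.0], [316.0, 334.0], [316.0, 369.0]]
0.565 0.1 [[315.0, 291.0], [321.0, 326.0], [326.0, 355.0]]
0.565 0.2 [[315.0, 291.0], [327.0, 318.0], [336.0, 340.0]]
0.565 0.3 [[315.0, 291.0], [332.0, 309.0], [346.0, 324.0]]
0.565 0.4 [[315.0, 291.0], [337.0, 300.0], [355.0, 308.0]]
0.65 0 [[308.0, 286.0], [306.0, 328.0], [305.0, 362.0]]
0.65 0.1 [[308.0, 286.0], [312.0, 320.0], [316.0, 349.0]]
0.65 0.2 [[308.0, 286.0], [318.0, 312.0], [327.0, 334.0]]
0.65 0.3 [[308.0, 286.0], [324.0, 304.0], [338.0, 319.0]]
0.65 0.4 [[308.0, 286.0], [330.0, 296.0], [348.0, 304.0]]
[315.26405008 313.60162637] [315.47780838 336.58230168] [315.78093381 369.17063823]
```

```bash
python3 - <<'E'
import cv2
im=cv2.imread('pics/w7.png')[170:350,240:420]
cv2.imwrite('pics/w7z.png',cv2.resize(im,None,fx=3.3,fy=3.3,interpolation=cv2.INTER_CUBIC)*1)
g=cv2.convertScaleAbs(im,alpha=2.5,beta=20); cv2.imwrite('pics/w7z.png',cv2.resize(g,None,fx=3.3,fy=3.3,interpolation=cv2.INTER_CUBIC))
E
```

```text
(no output)
```

View pics/w7z.png

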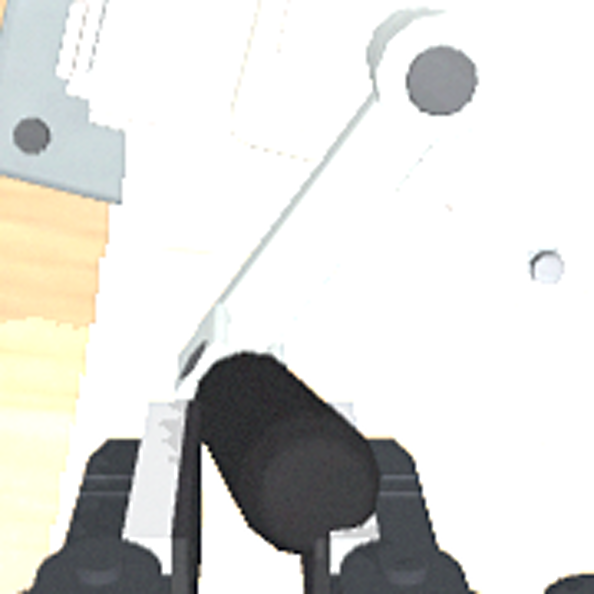

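```bash
python3 - <<'E'
from h import *
import cv2
for n in ['w5','w6']:
  im=cv2.imread(f'pics/{n}.png')[190:400,230:405]
  g=cv2.convertScaleAbs(im,alpha=2.5,beta=20); cv2.imwrite(f'pics/{n}z.png',cv2.resize(g,None,fx=2.8,fy=2.8,interpolation=cv2.INTER_CUBIC))
a=cv2.imread('pics/w5z.png');b=cv2.imread('pics/w6z.png'); c=np.hstack([a,b])[:, :]; cv2.imwrite('pics/wz.png',cv2.resize(c,(800,int(c.shape[0]*800/c.shape[1]))))
q=Ro.from_matrix(np.array([[0.104,-.9945,0],[-.9945,-.104,0],[0,0,-1]])).as_quat()
for nm,e in [('w5',[.5303,.0688,.1862]),('w6',[.5112,.0669,.1935])]:
  s=dict(eef_pos=np.array(e),tcp_rot=q)
  h=np.array([.5112,.0667,.172])
  for d in [0,.2,.35,.5,.7,.9]:
    ax=np.array([np.sin(d)*.995,np.sin(d)*.1,np.cos(d)])
    print(nm,d,[proj('wrist',h+ax*k,s).round(0).tolist() for k in (0,.012,.04,.062)])
E
```

```text
w5 0 [[316.0, 334.0], [315.0, 348.0], [315.0, 389.0], [315.0, 435.0]]
w5 0.2 [[316.0, 334.0], [316.0, 343.0], [316.0, 371.0], [316.0, 402.0]]
w5 0.35 [[316.0, 334.0], [316.0, 340.0], [316.0, 356.0], [316.0, 374.0]]
w5 0.5 [[316.0, 334.0], [316.0, 336.0], [316.0, 340.0], [316.0, 344.0]]
w5 0.7 [[316.0, 334.0], [316.0, 330.0], [316.0, 319.0], [316.0, 307.0]]
w5 0.9 [[316.0, 334.0], [316.0, 325.0], [316.0, 300.0], [316.0, 273.0]]
w6 0 [[316.0, 293.0], [316.0, 304.0], [316.0, 336.0], [316.0, 372.0]]
w6 0.2 [[316.0, 293.0], [316.0, 299.0], [316.0, 317.0], [316.0, 338.0]]
w6 0.35 [[316.0, 293.0], [316.0, 295.0], [316.0, 302.0], [316.0, 310.0]]
w6 0.5 [[316.0, 293.0], [316.0, 291.0], [316.0, 287.0], [316.0, 282.0]]
w6 0.7 [[316.0, 293.0], [316.0, 286.0], [316.0, 267.0], [316.0, 246.0]]
w6 0.9 [[316.0, 293.0], [316.0, 282.0], [316.0, 249.0], [316.0, 216.0]]
```

View pics/wz.png

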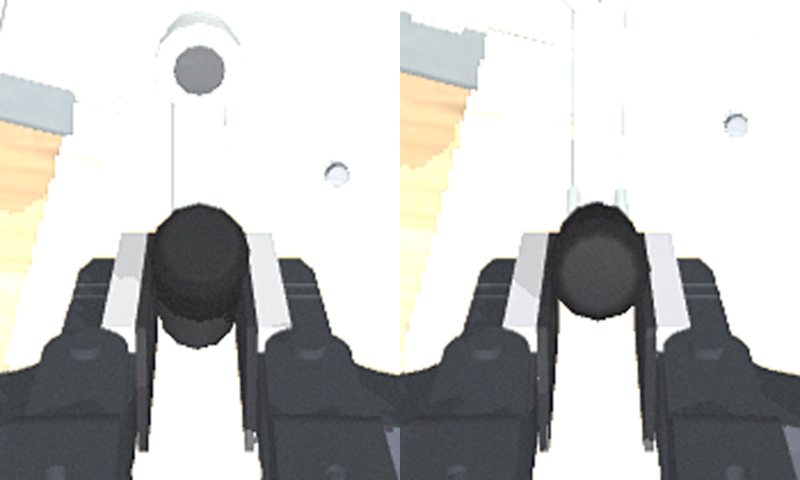

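The camera shows the handle slipped in the pads during the fold. It stands about 0.3 rad short of upright, and the crank has already turned about 0.65 rad. I'll stop turning, open the fingers and look again.

```bash
python3 -m jog '[{"grip":0.5,"xyz":[0,0,0],"dr":[0,0,0]},{"grip":0.3,"xyz":[0,0,0],"dr":[0,0,0]},{"grip":0.3,"xyz":[0,0,0],"dr":[0,0,0]},{"grip":0.3,"xyz":[0,0,0],"dr":[0,0,0]},{"grip":0.3,"xyz":[0,0,-0.03],"dr":[0,0,0]},{"grip":0.3,"xyz":[0,0,-0.05],"dr":[0,0,0]},{"grip":0.3,"xyz":[0,0,-0.05],"dr":[0,0,0]},{"grip":0.3,"xyz":[0,0,-0.05],"dr":[0,0,0]}]' 
python3 - <<'E'
from h import *
s=ctrl.get_state();im=ctrl.read_camera('wrist')[:,:,::-1]; cv2.imwrite('pics/w8.png',im)
R=Ro.from_quat(s['tcp_rot']).as_matrix();print(s['eef_pos'],R.round(3),s['contact_force'],s['opening'])
np.save('s8.npy',np.r_[s['eef_pos'],s['tcp_rot']])
E
```

```text
time: 6.65
eef_pos: [0.5164, 0.1001, 0.244]
tcp_rot: [0.743, -0.669, 0.001, -0.001]
contact_force: [0.2, 0.6, -0.1]
opening: 0.702
[0.51637928 0.10005512 0.2439688 ] [[ 0.105 -0.994  0.003]
 [-0.994 -0.105  0.001]
 [-0.    -0.003 -1.   ]] [ 0.24802148  0.58218482 -0.12547845] 0.7020583934466303
```

View pics/w8.png

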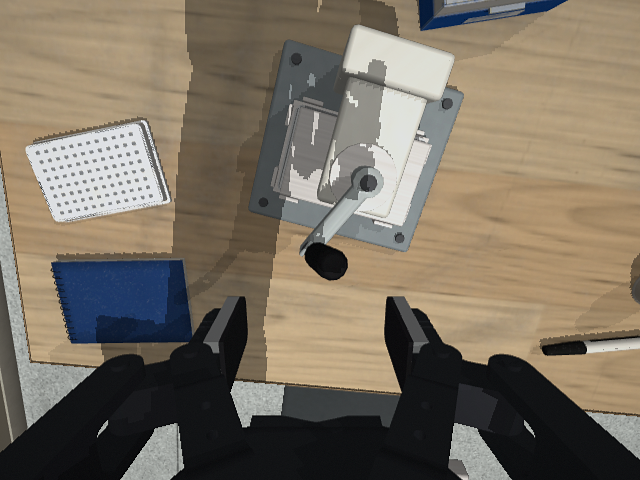

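```bash
cat > fit.py <<'E'
import sys
from h import *
from scipy.optimize import least_squares
d=np.load(sys.argv[1]); s=dict(eef_pos=d[:3],tcp_rot=d[3:]); hub=eval(sys.argv[2]); tip=eval(sys.argv[3])
C=onz('wrist',*hub,.162,s)[:2]; print('C',C)
C=np.array([.566,.0722]); T=np.array([[.104,-.995],[-.995,-.104]])
def tp(x,k):
    o2=T@np.array([-np.sin(x[0]),np.cos(x[0])]); h=np.r_[C+.055*o2,.172]
    return h-np.r_[o2,0]*np.sin(x[1])*k+np.array([0,0,np.cos(x[1])*k])
r=least_squares(lambda x:proj('wrist',tp(x,.06),s)-tip,[float(sys.argv[4]) if len(sys.argv)>4 else .6,.2]); print('psi,delta',r.x)
print('hinge px',proj('wrist',tp(r.x,0),s),'grip40',tp(r.x,.04),'hinge',tp(r.x,0))
R=Ro.from_quat(s['tcp_rot']).as_matrix(); print('grip in tool from grasp pt',R.T@(tp(r.x,.04)-s['eef_pos'])-[0,0,ctrl.grasp_offset])
E
python3 fit.py s8.npy '(369,182)' '(328,266)'
python3 - <<'E'
import cv2
im=cv2.imread('pics/w8.png')[160:300,260:420]
cv2.imwrite('pics/w8z.png',cv2.resize(cv2.convertScaleAbs(im,alpha=2,beta=10),None,fx=4,fy=4))
E
```

```text
C [0.56749298 0.07167924]
psi,delta [0.74714195 0.25970254]
hinge px [308.32010763 250.14672826] grip40 [0.53018882 0.09903022 0.21065866] hinge [0.52196488 0.1051917  0.172     ]
grip in tool from grasp pt [ 0.00248393 -0.0135345   0.05204617]
```

View pics/w8z.png

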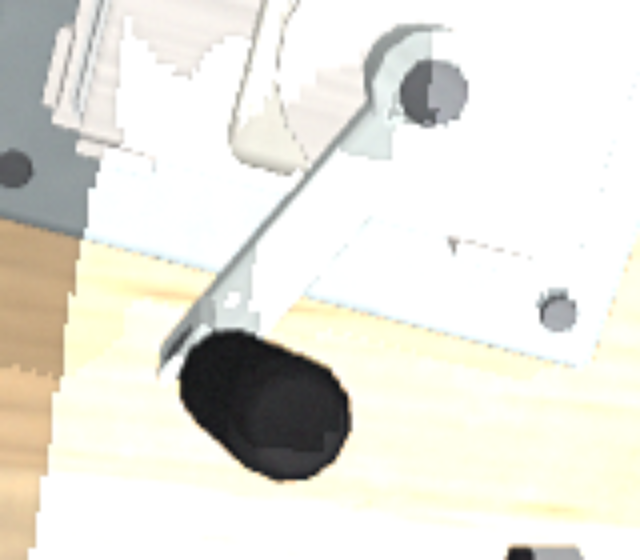

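```bash
python3 fit.py s8.npy '(368,183)' '(332,264)'
```

```text
C [0.56680873 0.07221051]
psi,delta [0.72493311 0.29204601]
hinge px [309.7499352  251.37461762] grip40 [0.53061477 0.09750399 0.21030627] hinge [0.52124309 0.10420568 0.172     ]
grip in tool from grasp pt [ 0.00404663 -0.01379655  0.05239871]
```

```bash
python3 -m jog '[{"grip":0.3,"xyz":[0.003,-0.0137,0],"dr":[0,0,0.12]},{"grip":0.3,"xyz":[0.003,-0.0137,0],"dr":[0,0,0.24]},{"grip":0.3,"xyz":[0.003,-0.0137,0],"dr":[0,0,0.36]},{"grip":0.3,"xyz":[0.003,-0.0137,0],"dr":[0,0,0.48]},{"grip":0.3,"xyz":[0.003,-0.0137,0],"dr":[0,0,0.6]},{"grip":0.3,"xyz":[0.003,-0.0137,0.02],"dr":[0,0,0.72]},{"grip":0.3,"xyz":[0.003,-0.0137,0.04],"dr":[0,0,0.72]},{"grip":0.3,"xyz":[0.003,-0.0137,0.052],"dr":[0,0,0.72]},{"grip":0.3,"xyz":[0.003,-0.0137,0.052],"dr":[0,0,0.72]},{"grip":0.3,"xyz":[0.003,-0.0137,0.052],"dr":[0,0,0.72]}]' 
python3 - <<'E'
from h import *
s=ctrl.get_state();im=ctrl.read_camera('wrist')[:,:,::-1]; cv2.imwrite('pics/w9.png',im)
R=Ro.from_quat(s['tcp_rot']).as_matrix();print(s['eef_pos'],R.round(3),s['contact_force'],s['opening'],s['qpos'])
np.save('s9.npy',np.r_[s['eef_pos'],s['tcp_rot']])
E
```

```text
time: 7.53
eef_pos: [0.5286, 0.0981, 0.1891]
tcp_rot: [-0.46, 0.888, 0.001, -0.002]
contact_force: [1.0, 0.7, 0.4]
opening: 0.697
[0.52864458 0.0980665  0.18905624] [[-0.577 -0.817 -0.004]
 [-0.817  0.577  0.   ]
 [ 0.002  0.003 -1.   ]] [0.95102324 0.66706718 0.41026239] 0.6973963499195321 [-5.42498369e-03  2.51156621e-02  1.95125327e+00  1.43543333e-04
  1.16903246e+00  2.18005752e+00]
```

View pics/w9.png

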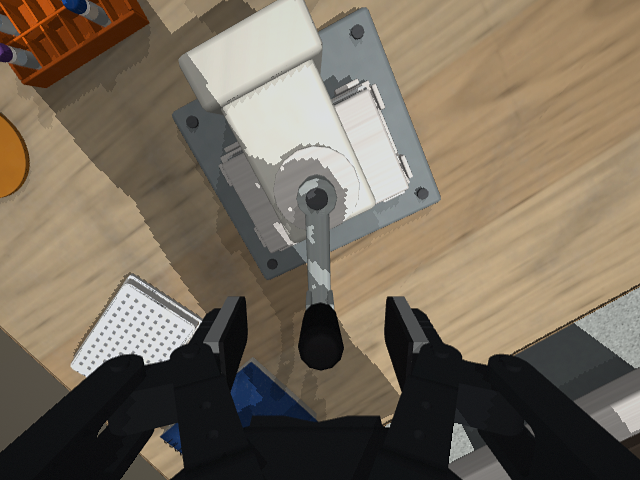

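The handle tip at (321,345) is centred between the jaws and the arm lines up with the tool axis. I'll close and pull outward onto the stop, overdriving to allow for slip.

```bash
python3 -m jog '[{"grip":0.6,"xyz":[0,0,0],"dr":[0,0,0]},{"grip":1,"xyz":[0,0,0],"dr":[0,0,0]},{"grip":1,"xyz":[0,0,0],"dr":[0,0,0]},{"grip":1,"xyz":[0,0,0],"dr":[0,0,0]},{"grip":1,"xyz":[0,0,0],"dr":[0,0,0]},{"grip":1,"xyz":[0,0.003,-0.001],"dr":[0,0,0]},{"grip":1,"xyz":[0,0.006,-0.0015],"dr":[0,0,0]},{"grip":1,"xyz":[0,0.009,-0.002],"dr":[0,0,0]},{"grip":1,"xyz":[0,0.012,-0.002],"dr":[0,0,0]},{"grip":1,"xyz":[0,0.014,-0.002],"dr":[0,0,0]},{"grip":1,"xyz":[0,0.015,-0.002],"dr":[0,0,0]},{"grip":1,"xyz":[0,0.015,-0.002],"dr":[0,0,0]}]' 40
python3 st.py; python3 - <<'E'
from h import *
s=ctrl.get_state();im=ctrl.read_camera('wrist')[:,:,::-1]; cv2.imwrite('pics/w10.png',im)
np.save('s10.npy',np.r_[s['eef_pos'],s['tcp_rot']])
cv2.imwrite('pics/w10z.png',cv2.resize(cv2.convertScaleAbs(im[150:400,220:420],alpha=2,beta=10),None,fx=2.4,fy=2.4))
E
```

```text
time: 8.58
eef_pos: [0.5205, 0.1034, 0.1938]
tcp_rot: [-0.46, 0.888, -0.006, 0.002]
contact_force: [5.3, -10.2, -2.0]
opening: 0.174
t 8.58 tcp [0.5205 0.1034 0.1938] f_world [  5.27 -10.22  -2.01] f_tool [  5.31 -10.17   2.14] tq [-1.83 -1.13 -0.02] op 0.174
R [[-0.576, -0.817, 0.01], [-0.817, 0.576, -0.008], [0.001, -0.012, -1.0]]
```

View pics/w10z.png

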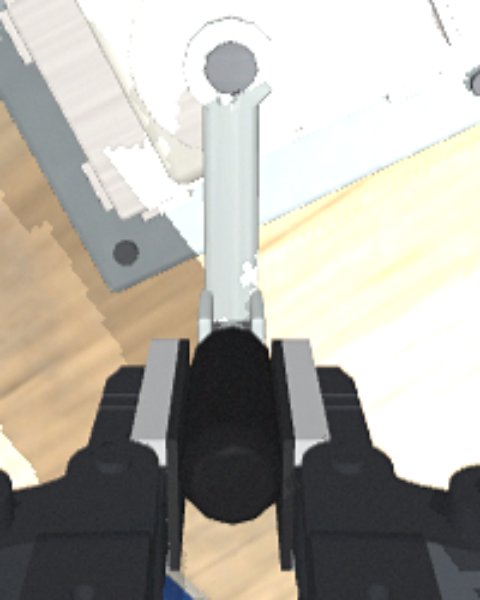

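```bash
python3 fit.py s10.npy '(316,178)' '(316.7,351)' .75; python3 fit.py s9.npy '(317,195)' '(321,346)' .75; python3 ft.py
```

```text
C [0.56684937 0.07176605]
psi,delta [0.71877064 0.09021057]
hinge px [316.2105001  292.14345087] grip40 [0.52399199 0.1018504  0.21183735] hinge [0.52104671 0.10392926 0.172     ]
grip in tool from grasp pt [-0.00070672 -0.00397219  0.00071363]
C [0.56825356 0.07051372]
psi,delta [0.68960546 0.32204398]
hinge px [320.00967931 313.33843416] grip40 [0.53069678 0.09560609 0.20994362] hinge [0.52014057 0.10260488 0.172     ]
grip in tool from grasp pt [ 0.00086964 -0.00302869 -0.00219542]
t 8.63 psi 0.708 rho 0.0555 z 0.1938 | resist -3.07 radial(on tool,+out) -11.08 fz 2.06 | f_tool [  4.88 -10.41   2.06] op 0.176 dq 0.004
```

```bash
python3 -m jog '[{"grip":1,"xyz":[0,0.002,0],"dr":[0,0,0]},{"grip":1,"xyz":[0,0.004,0],"dr":[0,0,0]},{"grip":1,"xyz":[0,0.006,0],"dr":[0,0,0]},{"grip":1,"xyz":[0,0.006,0],"dr":[0,0,0]}]' 40
python3 st.py; python3 - <<'E'
from h import *
s=ctrl.get_state();im=ctrl.read_camera('wrist')[:,:,::-1]; cv2.imwrite('pics/w11.png',im)
np.save('s11.npy',np.r_[s['eef_pos'],s['tcp_rot']])
cv2.imwrite('pics/w11z.png',cv2.resize(cv2.convertScaleAbs(im[150:400,220:420],alpha=2,beta=10),None,fx=2.4,fy=2.4))
cv2.imwrite('pics/s11.png',cv2.resize(ctrl.read_camera('side')[120:280,270:430,::-1],None,fx=3.7,fy=3.7))
E
```

```text
time: 8.97
eef_pos: [0.5168, 0.106, 0.1938]
tcp_rot: [-0.46, 0.888, -0.007, 0.004]
contact_force: [10.2, -12.8, -4.6]
opening: 0.171
t 8.97 tcp [0.5168 0.106  0.1938] f_world [ 10.18 -12.75  -4.59] f_tool [  4.55 -15.6    4.85] tq [-2.13 -1.67 -0.05] op 0.171
R [[-0.577, -0.817, 0.013], [-0.817, 0.576, -0.01], [0.0, -0.016, -1.0]]
```

View pics/w11z.png

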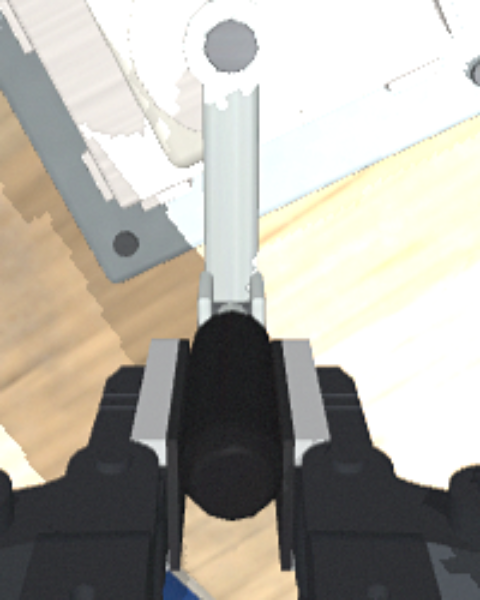

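```bash
python3 fit.py s11.npy '(316,168.5)' '(316.7,350.5)' .75
```

```text
C [0.56699558 0.07166131]
psi,delta [0.71807792 0.0186102 ]
hinge px [316.28934896 284.09687743] grip40 [0.52163343 0.10346911 0.21199307] hinge [0.52102474 0.10389811 0.172     ]
grip in tool from grasp pt [-0.00069589 -0.00566421  0.00059205]
```

View pics/s11.png

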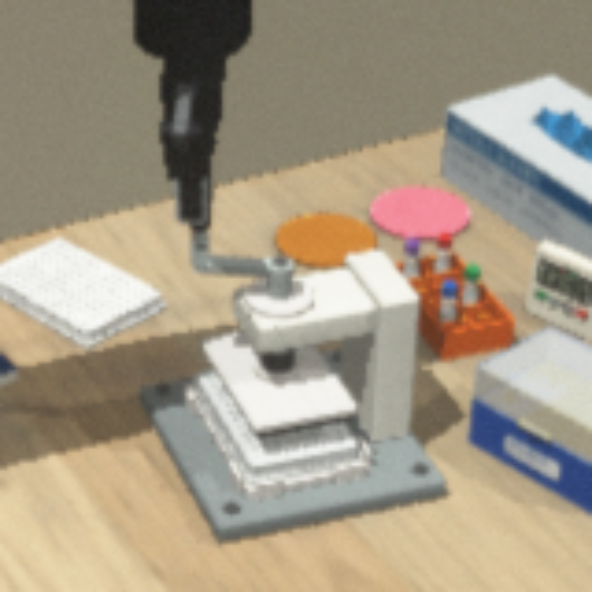

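The fit now gives a lean of about 0.02 rad, with a 15 N pull against the stop, so the handle is upright. I'll let go, rise, and turn the tool by half a turn. That gives the last joint room to turn along with the crank.

```bash
python3 -m jog '[{"grip":0.5,"xyz":[0,-0.005,0],"dr":[0,0,0]},{"grip":0.3,"xyz":[0,-0.006,0],"dr":[0,0,0]},{"grip":0.3,"xyz":[0,-0.006,0],"dr":[0,0,0]},{"grip":0.3,"xyz":[0,-0.006,-0.03],"dr":[0,0,0]},{"grip":0.3,"xyz":[0,-0.006,-0.055],"dr":[0,0,0]},{"grip":0.3,"xyz":[0,-0.006,-0.055],"dr":[0,0,-0.12]},{"grip":0.3,"xyz":[0,-0.006,-0.055],"dr":[0,0,-0.24]},{"grip":0.3,"xyz":[0,-0.006,-0.055],"dr":[0,0,-0.36]},{"grip":0.3,"xyz":[0,-0.006,-0.055],"dr":[0,0,-0.48]},{"grip":0.3,"xyz":[0,-0.006,-0.055],"dr":[0,0,-0.6]},{"grip":0.3,"xyz":[0,-0.006,-0.055],"dr":[0,0,-0.72]},{"grip":0.3,"xyz":[0,-0.006,-0.055],"dr":[0,0,-0.84]}]'
python3 -m jog '[{"grip":0.3,"xyz":[0,0,0],"dr":[0,0,-0.12]},{"grip":0.3,"xyz":[0,0,0],"dr":[0,0,-0.24]},{"grip":0.3,"xyz":[0,0,0],"dr":[0,0,-0.36]},{"grip":0.3,"xyz":[0,0,0],"dr":[0,0,-0.48]},{"grip":0.3,"xyz":[0,0,0],"dr":[0,0,-0.6]},{"grip":0.3,"xyz":[0,0,0],"dr":[0,0,-0.72]},{"grip":0.3,"xyz":[0,0,0],"dr":[0,0,-0.84]},{"grip":0.3,"xyz":[0,0,0],"dr":[0,0,-0.96]},{"grip":0.3,"xyz":[0,0,0],"dr":[0,0,-1.08]},{"grip":0.3,"xyz":[0,0,0],"dr":[0,0,-1.2]},{"grip":0.3,"xyz":[0,0,0],"dr":[0,0,-1.3]},{"grip":0.3,"xyz":[0,0,0],"dr":[0,0,-1.3]}]'
python3 -m jog '[{"grip":0.3,"xyz":[0,0,0],"dr":[0,0,-0.12]},{"grip":0.3,"xyz":[0,0,0],"dr":[0,0,-0.24]},{"grip":0.3,"xyz":[0,0,0],"dr":[0,0,-0.36]},{"grip":0.3,"xyz":[0,0,0],"dr":[0,0,-0.48]},{"grip":0.3,"xyz":[0,0,0],"dr":[0,0,-0.6]},{"grip":0.3,"xyz":[0,0,0],"dr":[0,0,-0.72]},{"grip":0.3,"xyz":[0,0,0],"dr":[0,0,-0.84]},{"grip":0.3,"xyz":[0,0,0],"dr":[0,0,-0.96]},{"grip":0.3,"xyz":[0,0,0],"dr":[0,0,-1.0]},{"grip":0.3,"xyz":[0,0,0],"dr":[0,0,-1.0]},{"grip":0.3,"xyz":[0,0,0],"dr":[0,0,-1.0]}]'
python3 st.py; python3 - <<'E'
from h import *
s=ctrl.get_state();im=ctrl.read_camera('wrist')[:,:,::-1]; cv2.imwrite('pics/w12.png',im); print(s['qpos'])
np.save('s12.npy',np.r_[s['eef_pos'],s['tcp_rot']])
im=ctrl.read_camera('side')[:,:,::-1]; cv2.imwrite('pics/s12.png',cv2.resize(im[120:280,270:430],None,fx=3.7,fy=3.7))
E
```

```text
time: 10.07
eef_pos: [0.517, 0.1074, 0.2476]
tcp_rot: [0.784, -0.621, -0.001, -0.0]
contact_force: [0.1, -0.3, 0.6]
opening: 0.703
time: 11.07
eef_pos: [0.5171, 0.1074, 0.2476]
tcp_rot: [1.0, -0.022, -0.0, -0.0]
contact_force: [-0.7, -0.1, 0.1]
opening: 0.7
time: 11.98
eef_pos: [0.5172, 0.107, 0.2477]
tcp_rot: [0.889, 0.458, 0.0, -0.0]
contact_force: [0.2, -0.1, -0.5]
opening: 0.703
t 11.98 tcp [0.5172 0.107  0.2477] f_world [ 0.2  -0.11 -0.49] f_tool [0.02 0.23 0.49] tq [ 0.03  0.04 -0.  ] op 0.703
R [[0.581, 0.814, -0.0], [0.814, -0.581, 0.0], [0.0, -0.0, -1.0]]
[ 1.15381536e-02 -5.29661440e-02  1.91782353e+00  4.75535479e-04
  1.27695528e+00 -9.39953434e-01]
```

View pics/w12.png

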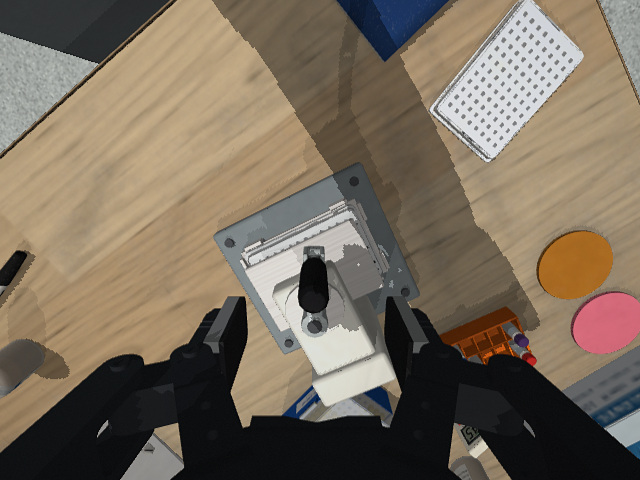

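View pics/s12.png

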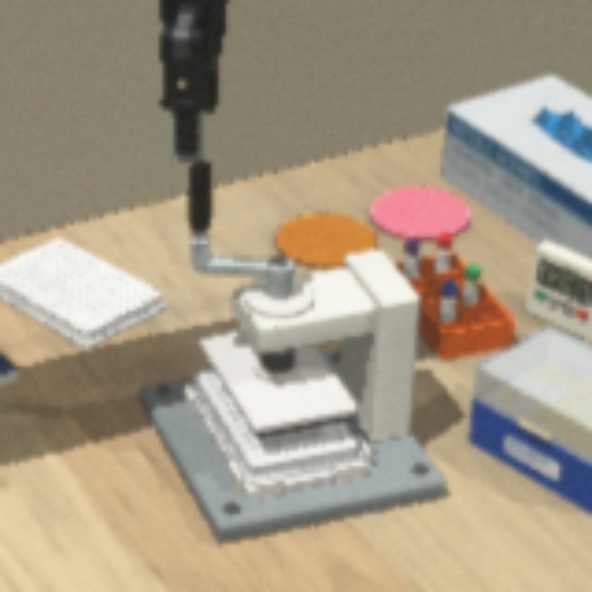

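In the side view the handle stands upright at (200,160–235). In the wrist view its tip is at about (313,300) and the hub at (315,326).

```bash
python3 - <<'E'
import cv2
im=cv2.imread('pics/w12.png')[230:350,240:390]
cv2.imwrite('pics/w12z.png',cv2.resize(cv2.convertScaleAbs(im,alpha=2,beta=10),None,fx=4,fy=4))
E
python3 fit.py s12.npy '(315,326)' '(313,298)' .72
```

```text
C [0.5660864 0.073116 ]
psi,delta [ 0.72213111 -0.02871419]
hinge px [313.62276139 259.65284578] grip40 [0.52021719 0.10474581 0.21198351] hinge [0.52115359 0.10408014 0.172     ]
grip in tool from grasp pt [-0.0001099   0.00373663  0.05444367]
```

View pics/w12z.png

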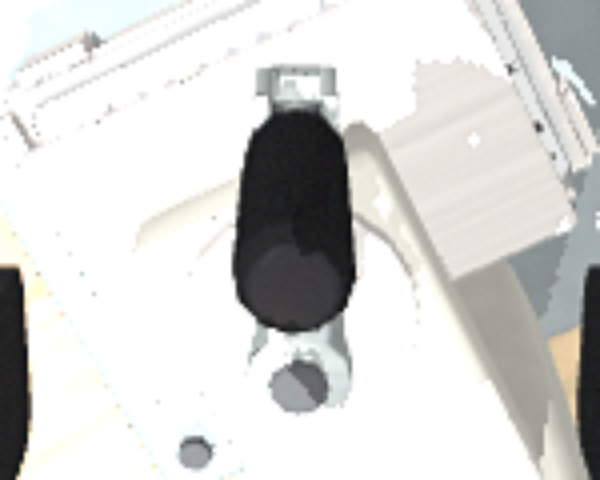

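The handle is upright to within about 0.03 rad. I'll go down, centred on it, and grip.

```bash
python3 -m jog '[{"grip":0.3,"xyz":[0,0.0045,0.03],"dr":[0,0,0]},{"grip":0.3,"xyz":[0,0.0045,0.054],"dr":[0,0,0]},{"grip":0.3,"xyz":[0,0.0045,0.054],"dr":[0,0,0]},{"grip":0.3,"xyz":[0,0.0045,0.054],"dr":[0,0,0]},{"grip":0.7,"xyz":[0,0.0045,0.054],"dr":[0,0,0]},{"grip":1,"xyz":[0,0.0045,0.054],"dr":[0,0,0]},{"grip":1,"xyz":[0,0.0045,0.054],"dr":[0,0,0]},{"grip":1,"xyz":[0,0.0045,0.054],"dr":[0,0,0]},{"grip":1,"xyz":[0,0.0045,0.054],"dr":[0,0,0]}]' 60
cat > ft.py <<'E'
import sys; from h import *
s=ctrl.get_state(); R=Ro.from_quat(s['tcp_rot']).as_matrix(); f=s['contact_force'][:2]
C=np.array([.5665,.0724]); T=np.array([[.104,-.995],[-.995,-.104]])
w=s['eef_pos'][:2]+R[:2,2]*ctrl.grasp_offset-C; q=T.T@w; p=np.arctan2(-q[0],q[1])%(2*np.pi)
o=w/np.hypot(*w); t=np.array([o[1],-o[0]])
yaw=np.arctan2(R[1,0],R[0,0])
print('t %.2f psi %.3f rho %.4f z %.4f | resist %.2f radial(on tool,+out) %.2f fz %.2f | f_tool %s op %.3f dq %.3f j6 %.2f yaw %.3f'%(s['time'],p,np.hypot(*w),s['eef_pos'][2],-f@t,f@o,s['contact_force'][2],(R.T@s['contact_force']).round(2),s['opening'],abs(s['dq']).max(),s['qpos'][5],yaw))
E
cat > tab.py <<'E'
import sys,numpy as np
# frame: tool y inward; rows: step n, rho
st,n,r0=float(sys.argv[1]),int(sys.argv[2]),float(sys.argv[3]); r1=float(sys.argv[4]) if len(sys.argv)>4 else r0
e=float(sys.argv[5]) if len(sys.argv)>5 else 0.  # angle of outward rel. to -y, already turned past tool (rad)
P=lambda r,d:np.array([r*np.sin(d),-r*np.cos(d)])
for k in range(1,n+1):
    print(round(st*k,3),np.round(P(r0+(r1-r0)*k/n,e+st*k)-P(r0,e),4).tolist())
E
python3 ft.py; python3 tab.py .1 12 .0557
```

```text
time: 12.83
eef_pos: [0.5216, 0.1035, 0.1957]
tcp_rot: [0.888, 0.459, 0.0, 0.001]
contact_force: [-2.9, -1.7, 6.8]
opening: 0.169
t 12.83 psi 0.710 rho 0.0546 z 0.1957 | resist 3.04 radial(on tool,+out) 1.42 fz 6.83 | f_tool [-3.06 -1.37 -6.83] op 0.169 dq 0.004 j6 -0.95 yaw 0.954
0.1 [0.0056, 0.0003]
0.2 [0.0111, 0.0011]
0.3 [0.0165, 0.0025]
0.4 [0.0217, 0.0044]
0.5 [0.0267, 0.0068]
0.6 [0.0315, 0.0097]
0.7 [0.0359, 0.0131]
0.8 [0.04, 0.0169]
0.9 [0.0436, 0.0211]
1.0 [0.0469, 0.0256]
1.1 [0.0496, 0.0304]
1.2 [0.0519, 0.0355]
```

```bash
python3 -m jog '[{"grip":1,"xyz":[0,-0.0015,-0.001],"dr":[0,0,0]},{"grip":1,"xyz":[0,-0.0015,-0.001],"dr":[0,0,0]},{"grip":1,"xyz":[0.004,-0.0014,-0.001],"dr":[0,0,0.07]},{"grip":1,"xyz":[0.008,-0.001,-0.001],"dr":[0,0,0.14]},{"grip":1,"xyz":[0.0118,-0.0002,-0.001],"dr":[0,0,0.21]},{"grip":1,"xyz":[0.0157,0.0007,-0.001],"dr":[0,0,0.28]}]' 60
python3 ft.py;python3 - <<'E'
from h import *
s=ctrl.get_state();im=ctrl.read_camera('wrist')[:,:,::-1]; cv2.imwrite('pics/w13.png',im)
np.save('s13.npy',np.r_[s['eef_pos'],s['tcp_rot']])
cv2.imwrite('pics/w13z.png',cv2.resize(cv2.convertScaleAbs(im[200:400,220:420],alpha=2,beta=10),None,fx=2.4,fy=2.4))
E
python3 ft.py
```

```text
time: 13.33
eef_pos: [0.5311, 0.1139, 0.1957]
tcp_rot: [0.944, 0.329, -0.001, 0.003]
contact_force: [-2.8, -9.8, 4.1]
opening: 0.171
t 13.33 psi 0.970 rho 0.0547 z 0.1957 | resist 8.48 radial(on tool,+out) -5.68 fz 4.07 | f_tool [-8.3   5.98 -4.01] op 0.171 dq 0.888 j6 -0.64 yaw 0.671
t 13.38 psi 0.980 rho 0.0546 z 0.1957 | resist 6.95 radial(on tool,+out) -5.75 fz 3.50 | f_tool [-6.8   5.95 -3.45] op 0.172 dq 0.158 j6 -0.64 yaw 0.669
```

View pics/w13z.png

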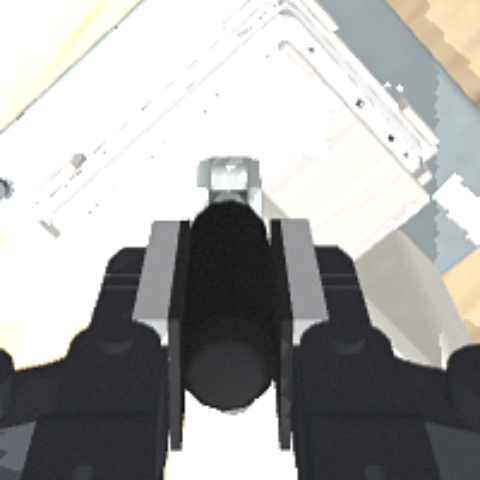

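```bash
python3 - <<'E'
from h import *
d=np.load('s13.npy'); s=dict(eef_pos=d[:3],tcp_rot=d[3:])
g=s['eef_pos']; print(proj('wrist',[g[0],g[1],.172],s),proj('wrist',[g[0],g[1],.184],s),proj('wrist',[g[0],g[1],.232],s))
E
python3 fit.py s13.npy '(316,340)' '(315.8,355.5)' 1.0; python3 tab.py .1 12 .0565
```

```text
[312.80673311 285.81204879] [312.51514795 296.28416954] [310.80716905 357.62529389]
C [0.55595643 0.08519361]
psi,delta [ 1.0097275 -0.003796 ]
hinge px [316.21377188 284.66950735] grip40 [0.53194449 0.11561089 0.21199971] hinge [0.53203825 0.11549138 0.172     ]
grip in tool from grasp pt [ 0.00166715 -0.00070387  0.00243544]
0.1 [0.0056, 0.0003]
0.2 [0.0112, 0.0011]
0.3 [0.0167, 0.0025]
0.4 [0.022, 0.0045]
0.5 [0.0271, 0.0069]
0.6 [0.0319, 0.0099]
0.7 [0.0364, 0.0133]
0.8 [0.0405, 0.0171]
0.9 [0.0443, 0.0214]
1.0 [0.0475, 0.026]
1.1 [0.0504, 0.0309]
1.2 [0.0527, 0.036]
```

The handle is upright, resistance is about 8 N running free, and the pull is slightly outward. I'll turn on another 1.2 rad.

```bash
python3 -m jog '[{"grip":1,"xyz":[0.0056,0.0003,0],"dr":[0,0,0.1]},{"grip":1,"xyz":[0.0112,0.0011,0],"dr":[0,0,0.2]},{"grip":1,"xyz":[0.0167,0.0025,0],"dr":[0,0,0.3]},{"grip":1,"xyz":[0.022,0.0045,0],"dr":[0,0,0.4]},{"grip":1,"xyz":[0.0271,0.0069,0],"dr":[0,0,0.5]},{"grip":1,"xyz":[0.0319,0.0099,0],"dr":[0,0,0.6]},{"grip":1,"xyz":[0.0364,0.0133,0],"dr":[0,0,0.7]},{"grip":1,"xyz":[0.0405,0.0171,0],"dr":[0,0,0.8]},{"grip":1,"xyz":[0.0443,0.0214,0],"dr":[0,0,0.9]},{"grip":1,"xyz":[0.0475,0.026,0],"dr":[0,0,1.0]}]'
python3 ft.py;python3 - <<'E'
from h import *
s=ctrl.get_state();im=ctrl.read_camera('wrist')[:,:,::-1]; cv2.imwrite('pics/w14.png',im)
np.save('s14.npy',np.r_[s['eef_pos'],s['tcp_rot']])
cv2.imwrite('pics/w14z.png',cv2.resize(cv2.convertScaleAbs(im[200:400,220:420],alpha=2,beta=10),None,fx=2.4,fy=2.4))
E
python3 ft.py
```

```text
time: 14.22
eef_pos: [0.582, 0.1235, 0.1956]
tcp_rot: [0.986, -0.164, -0.003, 0.003]
contact_force: [-9.8, -8.1, 8.7]
opening: 0.166
t 14.22 psi 1.971 rho 0.0535 z 0.1956 | resist 7.06 radial(on tool,+out) -10.58 fz 8.67 | f_tool [-6.75 10.88 -8.55] op 0.166 dq 1.150 j6 0.37 yaw -0.330
t 14.27 psi 1.987 rho 0.0534 z 0.1956 | resist 5.71 radial(on tool,+out) -10.49 fz 7.95 | f_tool [-5.51 10.68 -7.84] op 0.171 dq 0.203 j6 0.38 yaw -0.335
```

View pics/w14z.png

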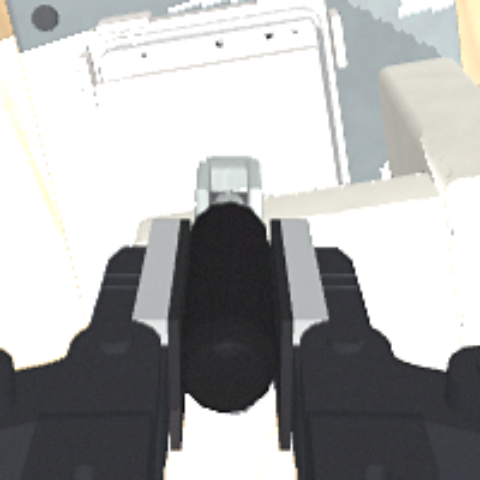

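```bash
python3 tab.py .1 10 .0560 .0548; python3 -m jog '[{"grip":1,"xyz":[0.0055,0.0005,-0.001],"dr":[0,0,0.1]},{"grip":1,"xyz":[0.0111,0.0013,-0.001],"dr":[0,0,0.2]},{"grip":1,"xyz":[0.0165,0.0028,-0.001],"dr":[0,0,0.3]},{"grip":1,"xyz":[0.0216,0.0049,-0.001],"dr":[0,0,0.4]},{"grip":1,"xyz":[0.0266,0.0074,-0.001],"dr":[0,0,0.5]},{"grip":1,"xyz":[0.0312,0.0104,-0.001],"dr":[0,0,0.6]},{"grip":1,"xyz":[0.0355,0.0138,-0.001],"dr":[0,0,0.7]},{"grip":1,"xyz":[0.0395,0.0177,-0.001],"dr":[0,0,0.8]},{"grip":1,"xyz":[0.043,0.0219,-0.001],"dr":[0,0,0.9]}]'
python3 ft.py;python3 - <<'E'
from h import *
ctrl.read_camera('wrist')
E
python3 ft.py
```

```text
0.1 [0.0056, 0.0004]
0.2 [0.0111, 0.0014]
0.3 [0.0164, 0.0028]
0.4 [0.0216, 0.0049]
0.5 [0.0266, 0.0074]
0.6 [0.0312, 0.0104]
0.7 [0.0355, 0.0138]
0.8 [0.0395, 0.0177]
0.9 [0.043, 0.0219]
1.0 [0.0461, 0.0264]
time: 15.02
eef_pos: [0.6148, 0.0931, 0.1957]
tcp_rot: [0.816, -0.577, -0.005, 0.001]
contact_force: [-9.1, 4.2, 6.1]
opening: 0.171
t 15.02 psi 2.843 rho 0.0526 z 0.1957 | resist 7.45 radial(on tool,+out) -6.73 fz 6.06 | f_tool [-7.05  7.23 -5.96] op 0.171 dq 1.092 j6 1.21 yaw -1.231
t 15.07 psi 2.860 rho 0.0527 z 0.1957 | resist 5.58 radial(on tool,+out) -7.50 fz 5.27 | f_tool [-5.23  7.81 -5.18] op 0.173 dq 0.195 j6 1.22 yaw -1.235
```

```bash
python3 -m jog '[{"grip":1,"xyz":[0.0044,0.0002,0],"dr":[0,0,0.08]},{"grip":1,"xyz":[0.0088,0.0007,0],"dr":[0,0,0.16]},{"grip":1,"xyz":[0.0131,0.0016,0],"dr":[0,0,0.24]},{"grip":1,"xyz":[0.0173,0.0028,0],"dr":[0,0,0.32]}]'
python3 ft.py;python3 - <<'E'
from h import *
for i in range(2):
  im=ctrl.read_camera('side')[:,:,::-1]
cv2.imwrite('pics/s15.png',cv2.resize(im[180:280,300:400],None,fx=6,fy=6,interpolation=cv2.INTER_CUBIC))
E
python3 ft.py
```

```text
time: 15.4
eef_pos: [0.6188, 0.0771, 0.1958]
tcp_rot: [0.714, -0.7, -0.005, -0.0]
contact_force: [-5.8, 6.0, 3.6]
opening: 0.172
t 15.40 psi 3.159 rho 0.0526 z 0.1958 | resist 6.51 radial(on tool,+out) -5.29 fz 3.64 | f_tool [-6.17  5.73 -3.56] op 0.172 dq 0.866 j6 1.51 yaw -1.550
t 15.50 psi 3.171 rho 0.0526 z 0.1958 | resist 5.62 radial(on tool,+out) -5.79 fz 3.51 | f_tool [-5.34  6.1  -3.44] op 0.170 dq 0.048 j6 1.50 yaw -1.548
```

View pics/s15.png

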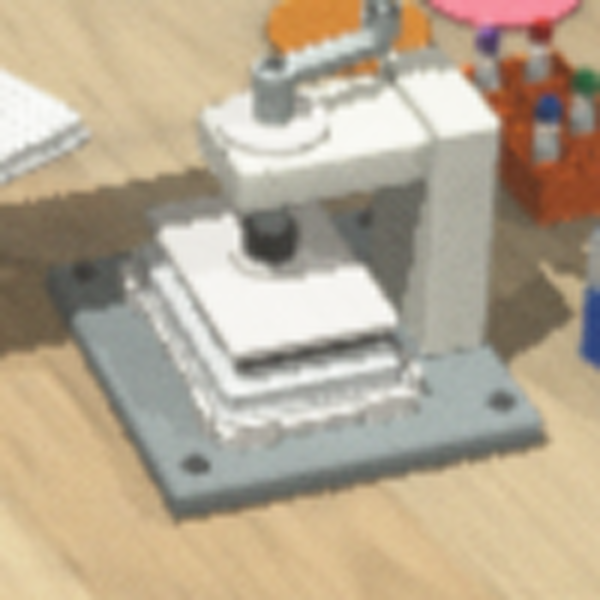

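A dark gap is still visible under the pad near (240,375), so it isn't touching yet. I'll continue with identical short steps and compare forces.

```bash
python3 -m jog '[{"grip":1,"xyz":[0.0044,0.0002,0],"dr":[0,0,0.08]},{"grip":1,"xyz":[0.0088,0.0007,0],"dr":[0,0,0.16]},{"grip":1,"xyz":[0.0131,0.0016,0],"dr":[0,0,0.24]},{"grip":1,"xyz":[0.0173,0.0028,0],"dr":[0,0,0.32]}]'
python3 ft.py;python3 - <<'E'
from h import *
for i in range(2):
  im=ctrl.read_camera('side')[:,:,::-1]
E
python3 ft.py
```

```text
time: 15.83
eef_pos: [0.6177, 0.0603, 0.1958]
tcp_rot: [-0.594, 0.805, 0.004, 0.002]
contact_force: [-2.3, 7.8, 2.3]
opening: 0.171
t 15.83 psi 3.480 rho 0.0527 z 0.1958 | resist 7.05 radial(on tool,+out) -4.03 fz 2.32 | f_tool [-6.79  4.49 -2.25] op 0.171 dq 0.868 j6 1.80 yaw -1.870
t 15.93 psi 3.493 rho 0.0527 z 0.1958 | resist 4.57 radial(on tool,+out) -5.00 fz 2.29 | f_tool [-4.33  5.23 -2.24] op 0.163 dq 0.047 j6 1.80 yaw -1.868
```

```bash
python3 -m jog '[{"grip":1,"xyz":[0.0044,0.0002,0],"dr":[0,0,0.08]},{"grip":1,"xyz":[0.0088,0.0007,0],"dr":[0,0,0.16]},{"grip":1,"xyz":[0.0131,0.0016,0],"dr":[0,0,0.24]},{"grip":1,"xyz":[0.0173,0.0028,0],"dr":[0,0,0.32]}]'
python3 ft.py;python3 - <<'E'
from h import *
for i in range(2):
  im=ctrl.read_camera('side')[:,:,::-1]
cv2.imwrite('pics/s16.png',cv2.resize(im[180:280,300:400],None,fx=6,fy=6,interpolation=cv2.INTER_CUBIC))
cv2.imwrite('pics/w16.png',ctrl.read_camera('wrist')[:,:,::-1])
E
python3 ft.py
```

```text
time: 16.27
eef_pos: [0.6113, 0.0444, 0.1959]
tcp_rot: [-0.458, 0.889, 0.003, 0.003]
contact_force: [2.1, 8.0, 0.4]
opening: 0.17
t 16.27 psi 3.807 rho 0.0529 z 0.1959 | resist 7.89 radial(on tool,+out) -2.49 fz 0.35 | f_tool [-7.73  2.94 -0.29] op 0.170 dq 0.874 j6 2.09 yaw -2.190
t 16.42 psi 3.819 rho 0.0530 z 0.1959 | resist 5.10 radial(on tool,+out) -3.15 fz 0.49 | f_tool [-4.96  3.37 -0.45] op 0.167 dq 0.009 j6 2.09 yaw -2.187
```

View pics/s16.png

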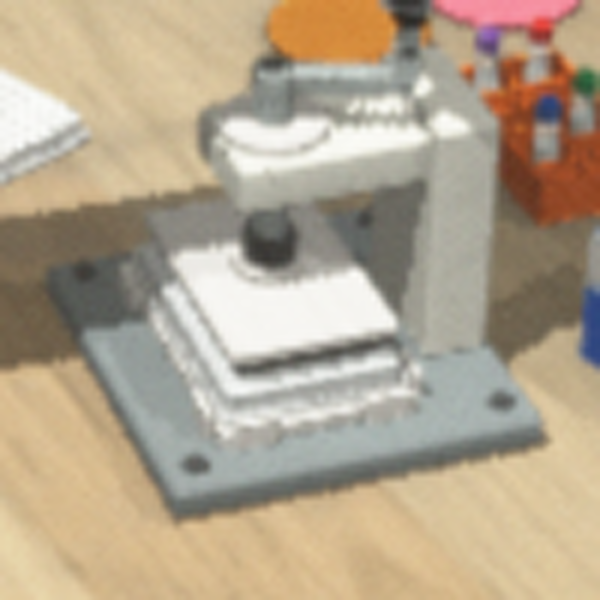

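View pics/w16.png

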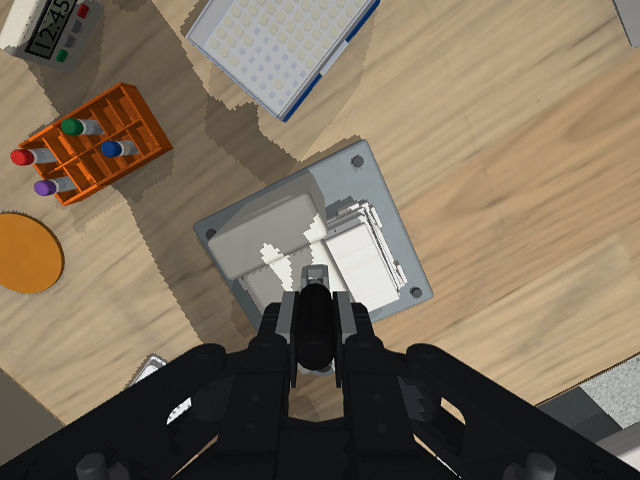

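```bash
python3 -m jog '[{"grip":1,"xyz":[0.0044,-0.0003,0],"dr":[0,0,0.08]},{"grip":1,"xyz":[0.0088,-0.0001,0],"dr":[0,0,0.16]},{"grip":1,"xyz":[0.0132,0.0006,0],"dr":[0,0,0.24]},{"grip":1,"xyz":[0.0176,0.0018,0],"dr":[0,0,0.32]}]'
python3 ft.py;python3 - <<'E'
from h import *
for i in range(2):
  im=ctrl.read_camera('side')[:,:,::-1]
cv2.imwrite('pics/s17.png',cv2.resize(im[180:280,300:400],None,fx=6,fy=6,interpolation=cv2.INTER_CUBIC))
E
python3 ft.py
```

```text
time: 16.75
eef_pos: [0.6002, 0.031, 0.1959]
tcp_rot: [-0.31, 0.951, 0.003, 0.003]
contact_force: [2.9, 7.4, -0.9]
opening: 0.172
t 16.75 psi 4.136 rho 0.0535 z 0.1959 | resist 6.90 radial(on tool,+out) -3.98 fz -0.89 | f_tool [-6.69  4.31  0.96] op 0.172 dq 0.884 j6 2.39 yaw -2.511
t 16.85 psi 4.148 rho 0.0535 z 0.1959 | resist 5.40 radial(on tool,+out) -3.69 fz 0.10 | f_tool [-5.27  3.88 -0.05] op 0.173 dq 0.049 j6 2.38 yaw -2.509
```

View pics/s17.png

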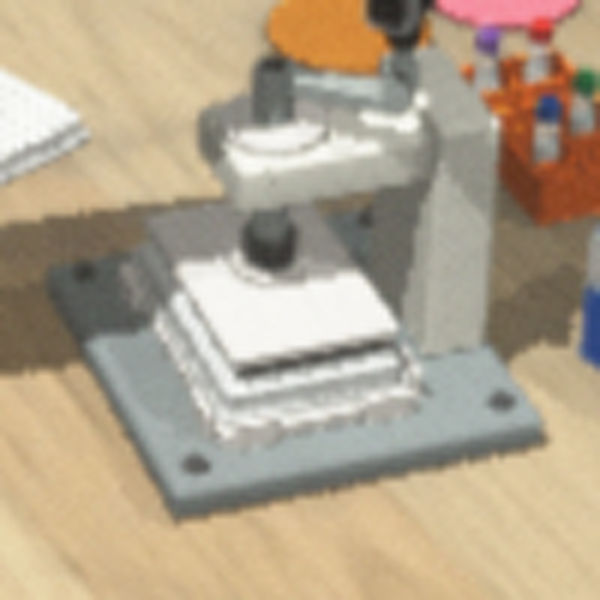

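Still running free at 6.9 N, but joint 6 is nearing its limit at 2.38. I'll open around the handle, turn the tool back half a turn in place, and grip again.

```bash
python3 -m jog '[{"grip":0.6,"xyz":[0,0,0],"dr":[0,0,0]},{"grip":0.3,"xyz":[0,0,0],"dr":[0,0,0]},{"grip":0.3,"xyz":[0,0.002,0],"dr":[0,0,0]},{"grip":0.3,"xyz":[0,0.002,0],"dr":[0,0,-0.12]},{"grip":0.3,"xyz":[0,0.002,0],"dr":[0,0,-0.24]},{"grip":0.3,"xyz":[0,0.002,0],"dr":[0,0,-0.36]},{"grip":0.3,"xyz":[0,0.002,0],"dr":[0,0,-0.48]},{"grip":0.3,"xyz":[0,0.002,0],"dr":[0,0,-0.6]},{"grip":0.3,"xyz":[0,0.002,0],"dr":[0,0,-0.72]},{"grip":0.3,"xyz":[0,0.002,0],"dr":[0,0,-0.84]},{"grip":0.3,"xyz":[0,0.002,0],"dr":[0,0,-0.96]},{"grip":0.3,"xyz":[0,0.002,0],"dr":[0,0,-1.08]}]'
python3 -m jog '[{"grip":0.3,"xyz":[0,0,0],"dr":[0,0,-0.12]},{"grip":0.3,"xyz":[0,0,0],"dr":[0,0,-0.24]},{"grip":0.3,"xyz":[0,0,0],"dr":[0,0,-0.36]},{"grip":0.3,"xyz":[0,0,0],"dr":[0,0,-0.48]},{"grip":0.3,"xyz":[0,0,0],"dr":[0,0,-0.6]},{"grip":0.3,"xyz":[0,0,0],"dr":[0,0,-0.72]},{"grip":0.3,"xyz":[0,0,0],"dr":[0,0,-0.84]},{"grip":0.3,"xyz":[0,0,0],"dr":[0,0,-0.96]},{"grip":0.3,"xyz":[0,0,0],"dr":[0,0,-1.08]},{"grip":0.3,"xyz":[0,0,0],"dr":[0,0,-1.2]},{"grip":0.3,"xyz":[0,0,0],"dr":[0,0,-1.3]},{"grip":0.3,"xyz":[0,0,0],"dr":[0,0,-1.3]}]'
python3 -m jog '[{"grip":0.3,"xyz":[0,0,0],"dr":[0,0,-0.12]},{"grip":0.3,"xyz":[0,0,0],"dr":[0,0,-0.24]},{"grip":0.3,"xyz":[0,0,0],"dr":[0,0,-0.36]},{"grip":0.3,"xyz":[0,0,0],"dr":[0,0,-0.48]},{"grip":0.3,"xyz":[0,0,0],"dr":[0,0,-0.6]},{"grip":0.3,"xyz":[0,0,0],"dr":[0,0,-0.72]},{"grip":0.3,"xyz":[0,0,0],"dr":[0,0,-0.76]},{"grip":0.3,"xyz":[0,0,0],"dr":[0,0,-0.76]},{"grip":0.3,"xyz":[0,0,0],"dr":[0,0,-0.76]}]'
python3 ft.py; python3 st.py; python3 - <<'E'
from h import *
s=ctrl.get_state();im=ctrl.read_camera('wrist')[:,:,::-1]; cv2.imwrite('pics/w18.png',im)
np.save('s18.npy',np.r_[s['eef_pos'],s['tcp_rot']])
im=ctrl.read_camera('side')[:,:,::-1]; cv2.imwrite('pics/s18.png',cv2.resize(im[120:280,270:430],None,fx=3.7,fy=3.7))
E
```

```text
time: 17.85
eef_pos: [0.5981, 0.029, 0.1957]
tcp_rot: [0.758, -0.652, -0.0, 0.0]
contact_force: [-0.0, 0.0, 0.0]
opening: 0.701
time: 18.85
eef_pos: [0.5981, 0.029, 0.1957]
tcp_rot: [0.998, -0.062, -0.0, 0.0]
contact_force: [0.2, 0.8, -0.0]
opening: 0.704
time: 19.6
eef_pos: [0.5981, 0.0291, 0.1958]
tcp_rot: [0.951, 0.31, -0.0, -0.0]
contact_force: [-0.3, 0.1, 0.0]
opening: 0.697
t 19.60 psi 4.186 rho 0.0536 z 0.1958 | resist -0.14 radial(on tool,+out) -0.25 fz 0.05 | f_tool [-0.14 -0.25 -0.05] op 0.697 dq 0.006 j6 -0.75 yaw 0.631
t 19.6 tcp [0.5981 0.0291 0.1958] f_world [-0.27  0.12  0.05] f_tool [-0.14 -0.25 -0.05] tq [0.01 0.01 0.02] op 0.697
R [[0.808, 0.59, -0.0], [0.59, -0.808, -0.0], [-0.0, -0.0, -1.0]]
```

View pics/w18.png

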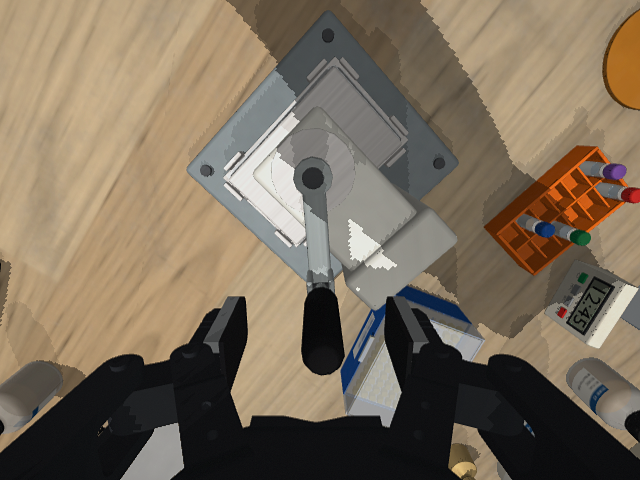

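View pics/s18.png

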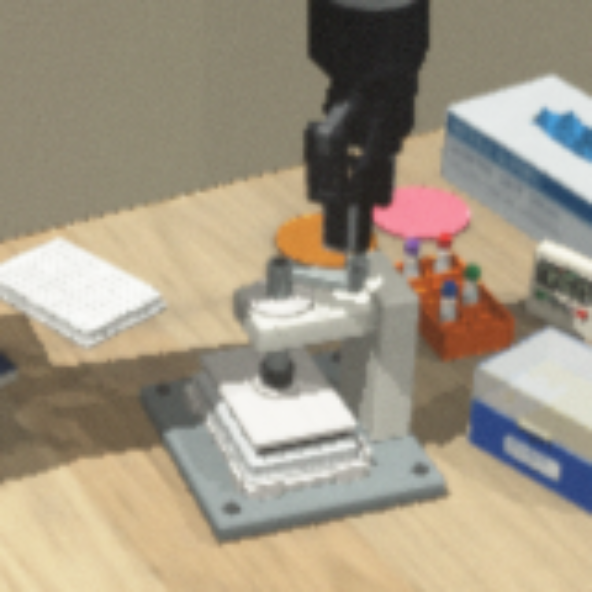

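The handle is still upright: base at (318,290), tip at (322,357). It sits about 2 mm toward +x and +y of the jaw centre, so I'll centre on it and grip, then pull slightly outward.

```bash
python3 -m jog '[{"grip":0.4,"xyz":[0.002,0.002,0],"dr":[0,0,0]},{"grip":0.6,"xyz":[0.002,0.002,0],"dr":[0,0,0]},{"grip":1,"xyz":[0.002,0.002,0],"dr":[0,0,0]},{"grip":1,"xyz":[0.002,0.002,0],"dr":[0,0,0]},{"grip":1,"xyz":[0.002,0.002,0],"dr":[0,0,0]},{"grip":1,"xyz":[0.002,0.0035,-0.001],"dr":[0,0,0]},{"grip":1,"xyz":[0.002,0.0035,-0.001],"dr":[0,0,0]}]' 60
python3 ft.py;python3 - <<'E'
from h import *
s=ctrl.get_state();im=ctrl.read_camera('wrist')[:,:,::-1]; cv2.imwrite('pics/w19.png',im)
cv2.imwrite('pics/w19z.png',cv2.resize(cv2.convertScaleAbs(im[150:400,220:420],alpha=2,beta=10),None,fx=2.4,fy=2.4))
E
```

```text
time: 20.28
eef_pos: [0.6013, 0.0287, 0.196]
tcp_rot: [0.95, 0.312, -0.0, -0.002]
contact_force: [0.6, 4.5, -2.1]
opening: 0.168
t 20.28 psi 4.143 rho 0.0559 z 0.1960 | resist 3.25 radial(on tool,+out) -3.17 fz -2.08 | f_tool [ 3.13 -3.29  2.09] op 0.168 dq 0.008 j6 -0.76 yaw 0.634
```

View pics/w19z.png

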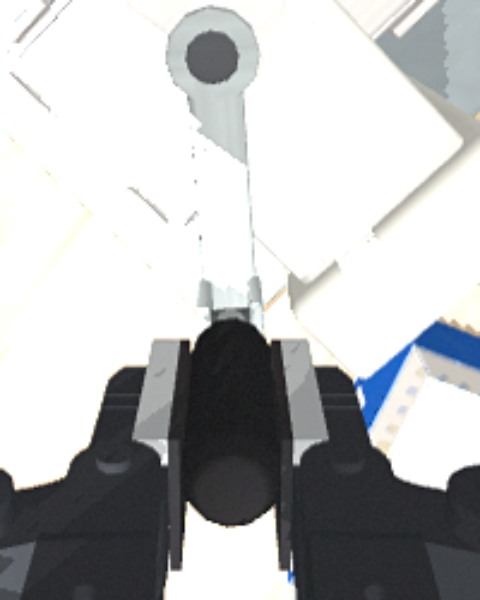

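```bash
python3 -m jog '[{"grip":1,"xyz":[-0.0045,0.0001,0],"dr":[0,0,0.08]},{"grip":1,"xyz":[-0.009,-0.0002,0],"dr":[0,0,0.16]},{"grip":1,"xyz":[-0.0134,-0.0008,0],"dr":[0,0,0.24]},{"grip":1,"xyz":[-0.0178,-0.0018,0],"dr":[0,0,0.32]}]'
python3 ft.py;python3 - <<'E'
from h import *
for i in range(2):
  im=ctrl.read_camera('side')[:,:,::-1]
cv2.imwrite('pics/s20.png',cv2.resize(im[180:280,300:400],None,fx=6,fy=6,interpolation=cv2.INTER_CUBIC))
E
python3 ft.py
```

```text
time: 20.67
eef_pos: [0.5873, 0.0201, 0.1961]
tcp_rot: [0.988, 0.154, 0.002, -0.002]
contact_force: [5.0, 6.7, -5.6]
opening: 0.169
t 20.67 psi 4.440 rho 0.0563 z 0.1961 | resist 7.06 radial(on tool,+out) -4.39 fz -5.57 | f_tool [ 6.73 -4.84  5.61] op 0.169 dq 0.903 j6 -0.45 yaw 0.310
t 20.77 psi 4.450 rho 0.0564 z 0.1961 | resist 3.79 radial(on tool,+out) -3.80 fz -4.14 | f_tool [ 3.57 -3.99  4.16] op 0.178 dq 0.050 j6 -0.45 yaw 0.312
```

View pics/s20.png

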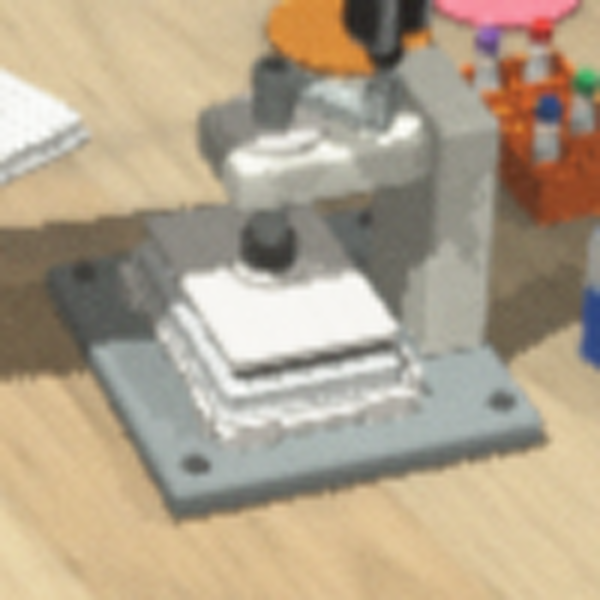

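Free at 7.06 N, close to the 7.1 N average so far. Same step again.

```bash
python3 -m jog '[{"grip":1,"xyz":[-0.0045,0.0001,0],"dr":[0,0,0.08]},{"grip":1,"xyz":[-0.009,-0.0002,0],"dr":[0,0,0.16]},{"grip":1,"xyz":[-0.0134,-0.0008,0],"dr":[0,0,0.24]},{"grip":1,"xyz":[-0.0178,-0.0018,0],"dr":[0,0,0.32]}]'
python3 ft.py;python3 - <<'E'
from h import *
for i in range(2):
  im=ctrl.read_camera('side')[:,:,::-1]
cv2.imwrite('pics/s21.png',cv2.resize(im[180:280,300:400],None,fx=6,fy=6,interpolation=cv2.INTER_CUBIC))
E
python3 ft.py
```

```text
time: 21.1
eef_pos: [0.5703, 0.0157, 0.1961]
tcp_rot: [1.0, -0.005, 0.003, -0.001]
contact_force: [6.0, 4.9, -6.5]
opening: 0.171
t 21.10 psi 4.752 rho 0.0569 z 0.1961 | resist 6.31 radial(on tool,+out) -4.52 fz -6.49 | f_tool [ 5.92 -4.97  6.53] op 0.171 dq 0.928 j6 -0.14 yaw -0.010
t 21.20 psi 4.762 rho 0.0569 z 0.1961 | resist 5.30 radial(on tool,+out) -4.72 fz -4.75 | f_tool [ 4.98 -5.03  4.78] op 0.169 dq 0.053 j6 -0.14 yaw -0.008
```

```bash
python3 -m jog '[{"grip":1,"xyz":[-0.0045,0.0001,0],"dr":[0,0,0.08]},{"grip":1,"xyz":[-0.009,-0.0002,0],"dr":[0,0,0.16]},{"grip":1,"xyz":[-0.0134,-0.0008,0],"dr":[0,0,0.24]},{"grip":1,"xyz":[-0.0178,-0.0018,0],"dr":[0,0,0.32]}]'
python3 ft.py;python3 - <<'E'
from h import *
for i in range(2):
  im=ctrl.read_camera('side')[:,:,::-1]
cv2.imwrite('pics/s22.png',cv2.resize(im[180:280,300:400],None,fx=6,fy=6,interpolation=cv2.INTER_CUBIC))
E
python3 ft.py
```

```text
time: 21.53
eef_pos: [0.5529, 0.0168, 0.1961]
tcp_rot: [0.986, -0.164, 0.003, -0.001]
contact_force: [8.8, 2.4, -8.1]
opening: 0.17
t 21.53 psi 5.059 rho 0.0573 z 0.1961 | resist 8.01 radial(on tool,+out) -4.42 fz -8.15 | f_tool [ 7.55 -5.09  8.21] op 0.170 dq 0.959 j6 0.18 yaw -0.330
t 21.63 psi 5.069 rho 0.0573 z 0.1961 | resist 4.89 radial(on tool,+out) -5.39 fz -6.36 | f_tool [ 4.44 -5.72  6.39] op 0.171 dq 0.053 j6 0.17 yaw -0.328
```

View pics/s22.png

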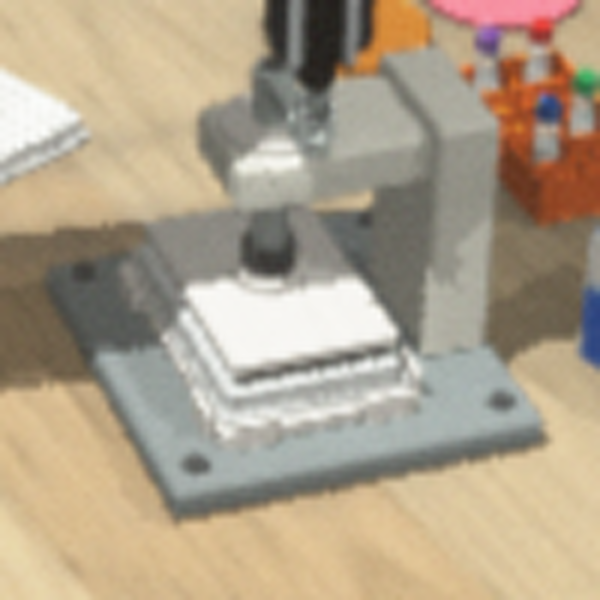

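```bash
python3 -m jog '[{"grip":1,"xyz":[-0.0045,0.0001,0.001],"dr":[0,0,0.08]},{"grip":1,"xyz":[-0.009,-0.0002,0.001],"dr":[0,0,0.16]},{"grip":1,"xyz":[-0.0134,-0.0008,0.001],"dr":[0,0,0.24]},{"grip":1,"xyz":[-0.0178,-0.0018,0.001],"dr":[0,0,0.32]}]'
python3 ft.py;python3 - <<'E'
from h import *
for i in range(2):
  im=ctrl.read_camera('side')[:,:,::-1]
cv2.imwrite('pics/s23.png',cv2.resize(im[180:280,300:400],None,fx=6,fy=6,interpolation=cv2.INTER_CUBIC))
E
python3 ft.py
```

```text
time: 21.97
eef_pos: [0.5372, 0.0229, 0.1961]
tcp_rot: [0.948, -0.319, 0.004, 0.0]
contact_force: [7.6, -1.8, -5.0]
opening: 0.171
t 21.97 psi 5.353 rho 0.0576 z 0.1961 | resist 7.46 radial(on tool,+out) -2.30 fz -5.02 | f_tool [ 7.11 -3.12  5.08] op 0.171 dq 0.990 j6 0.51 yaw -0.650
t 22.07 psi 5.364 rho 0.0576 z 0.1961 | resist 4.44 radial(on tool,+out) -2.79 fz -4.44 | f_tool [ 4.11 -3.21  4.48] op 0.168 dq 0.054 j6 0.50 yaw -0.648
```

View pics/s23.png

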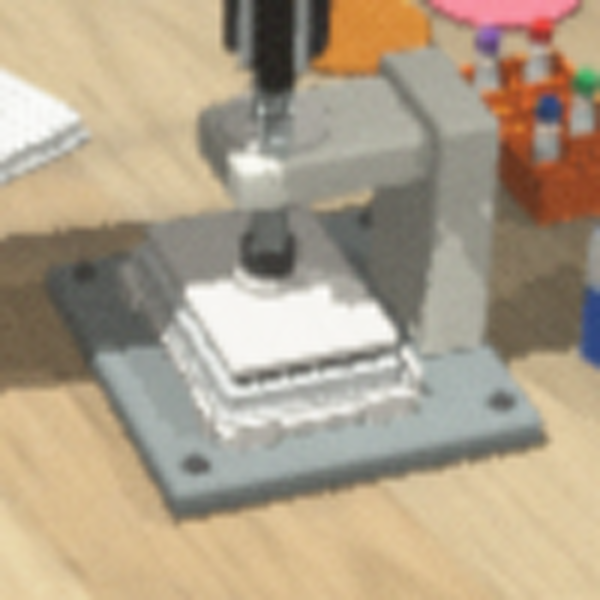

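Still free at 7.5 N, with a thin gap remaining. Next step, with slightly more outward bias.

```bash
python3 -m jog '[{"grip":1,"xyz":[-0.0045,0.0006,0],"dr":[0,0,0.08]},{"grip":1,"xyz":[-0.009,0.0006,0],"dr":[0,0,0.16]},{"grip":1,"xyz":[-0.0134,0.0002,0],"dr":[0,0,0.24]},{"grip":1,"xyz":[-0.0178,-0.0008,0],"dr":[0,0,0.32]}]'
python3 ft.py;python3 - <<'E'
from h import *
for i in range(2):
  im=ctrl.read_camera('side')[:,:,::-1]
cv2.imwrite('pics/s24.png',cv2.resize(im[180:280,300:400],None,fx=6,fy=6,interpolation=cv2.INTER_CUBIC))
E
python3 ft.py
```

```text
time: 22.4
eef_pos: [0.5239, 0.0334, 0.1961]
tcp_rot: [0.885, -0.466, 0.005, 0.0]
contact_force: [9.0, -4.1, -7.0]
opening: 0.171
t 22.40 psi 5.649 rho 0.0578 z 0.1961 | resist 9.13 radial(on tool,+out) -3.87 fz -7.04 | f_tool [ 8.45 -5.06  7.14] op 0.171 dq 1.021 j6 0.84 yaw -0.970
t 22.50 psi 5.658 rho 0.0579 z 0.1961 | resist 6.45 radial(on tool,+out) -5.27 fz -6.04 | f_tool [ 5.69 -6.01  6.11] op 0.175 dq 0.056 j6 0.84 yaw -0.967
```

View pics/s24.png

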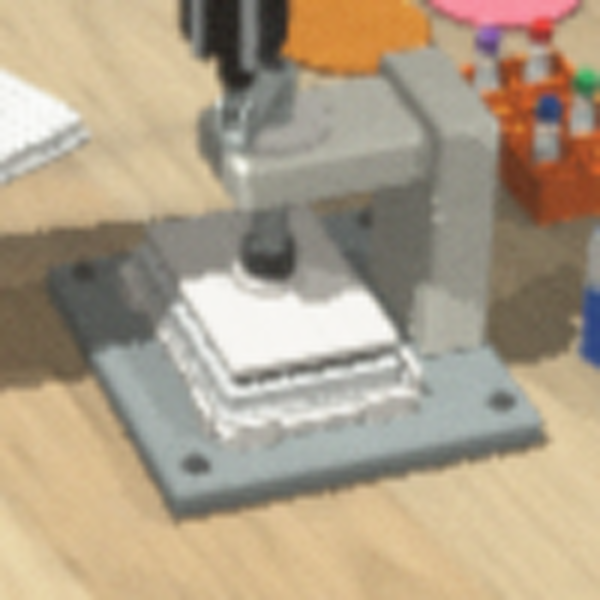

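Resistance has risen to 9.1 N, about 2 N above free, and the pad's image has stopped moving. Contact was therefore about 0.2–0.27 rad ago. I'll turn 0.24 rad more.

```bash
python3 -m jog '[{"grip":1,"xyz":[-0.0045,0.0001,0],"dr":[0,0,0.08]},{"grip":1,"xyz":[-0.009,-0.0002,0],"dr":[0,0,0.16]},{"grip":1,"xyz":[-0.0134,-0.0008,0],"dr":[0,0,0.24]}]'
python3 ft.py;python3 - <<'E'
from h import *
for i in range(2):
  im=ctrl.read_camera('side')[:,:,::-1]
cv2.imwrite('pics/s25.png',cv2.resize(im[180:280,300:400],None,fx=6,fy=6,interpolation=cv2.INTER_CUBIC))
E
python3 ft.py
```

```text
time: 22.75
eef_pos: [0.5165, 0.0434, 0.1961]
tcp_rot: [0.823, -0.569, 0.005, 0.001]
contact_force: [6.4, -8.1, -4.6]
opening: 0.17
t 22.75 psi 5.865 rho 0.0578 z 0.1961 | resist 10.21 radial(on tool,+out) -1.57 fz -4.63 | f_tool [ 9.78 -3.16  4.75] op 0.170 dq 1.038 j6 1.10 yaw -1.209
t 22.85 psi 5.876 rho 0.0579 z 0.1961 | resist 9.19 radial(on tool,+out) -2.18 fz -4.28 | f_tool [ 8.73 -3.5   4.38] op 0.169 dq 0.058 j6 1.10 yaw -1.207
```

Moving, it's about +3.1 N; at rest, about +4.2 N. That puts it roughly 0.42–0.57 rad past contact. One small nudge of 0.08 rad should land in the middle of the window.

```bash
python3 -m jog '[{"grip":1,"xyz":[-0.0022,0.0004,0],"dr":[0,0,0.04]},{"grip":1,"xyz":[-0.0045,0.0006,0],"dr":[0,0,0.08]}]'
python3 ft.py;python3 - <<'E'
from h import *
for i in range(2):
  im=ctrl.read_camera('side')[:,:,::-1]
s=ctrl.get_state();im=ctrl.read_camera('wrist')[:,:,::-1]
cv2.imwrite('pics/w26z.png',cv2.resize(cv2.convertScaleAbs(im[150:400,220:420],alpha=2,beta=10),None,fx=2.4,fy=2.4))
E
python3 ft.py
```

```text
time: 23.02
eef_pos: [0.5145, 0.0471, 0.1961]
tcp_rot: [0.8, -0.6, 0.006, 0.001]
contact_force: [8.5, -8.5, -6.2]
opening: 0.174
t 23.02 psi 5.938 rho 0.0579 z 0.1961 | resist 11.36 radial(on tool,+out) -3.96 fz -6.19 | f_tool [10.48 -5.76  6.34] op 0.174 dq 0.523 j6 1.19 yaw -1.287
t 23.17 psi 5.942 rho 0.0579 z 0.1961 | resist 10.65 radial(on tool,+out) -2.73 fz -6.13 | f_tool [10.02 -4.37  6.25] op 0.173 dq 0.005 j6 1.19 yaw -1.286
```

View pics/w26z.png

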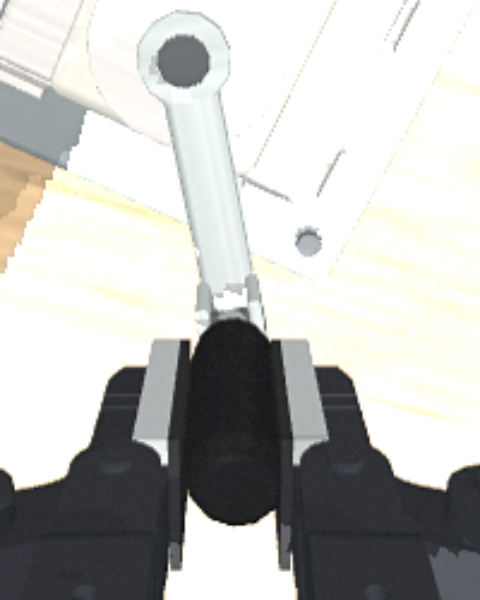

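Moving resistance is now 11.4 N, about +4.2 N over free, so I stop here. I'll relax the push, open, and rise straight up.

```bash
python3 -m jog '[{"grip":1,"xyz":[0.002,0,0],"dr":[0,0,0]},{"grip":0.7,"xyz":[0.003,0.0,0],"dr":[0,0,0]},{"grip":0.4,"xyz":[0.003,0,0],"dr":[0,0,0]},{"grip":0.2,"xyz":[0.003,0,0],"dr":[0,0,0]},{"grip":0.2,"xyz":[0.003,0,0],"dr":[0,0,0]},{"grip":0.2,"xyz":[0.003,0,-0.03],"dr":[0,0,0]},{"grip":0.2,"xyz":[0.003,0,-0.06],"dr":[0,0,0]},{"grip":0.2,"xyz":[0.003,0,-0.09],"dr":[0,0,0]},{"grip":0.2,"xyz":[0.003,0,-0.12],"dr":[0,0,0]},{"grip":0.2,"xyz":[0.003,0,-0.12],"dr":[0,0,0]},{"grip":0.2,"xyz":[0.003,0,-0.12],"dr":[0,0,0]}]'
python3 ft.py;python3 - <<'E'
from h import *
s=ctrl.get_state();im=ctrl.read_camera('wrist')[:,:,::-1]; cv2.imwrite('pics/w27.png',im)
np.save('s27.npy',np.r_[s['eef_pos'],s['tcp_rot']])
im=ctrl.read_camera('side')[:,:,::-1]
cv2.imwrite('pics/s27.png',cv2.resize(im[150:280,280:410],None,fx=4.6,fy=4.6,interpolation=cv2.INTER_CUBIC))
cv2.imwrite('pics/sc27.png',ctrl.read_camera('scene')[:,:,::-1])
E
```

```text
time: 24.08
eef_pos: [0.5138, 0.0479, 0.3187]
tcp_rot: [0.8, -0.599, 0.002, -0.001]
contact_force: [-0.1, -0.4, -0.4]
opening: 0.804
t 24.08 psi 5.954 rho 0.0582 z 0.3187 | resist 0.31 radial(on tool,+out) 0.24 fz -0.37 | f_tool [0.34 0.19 0.37] op 0.804 dq 0.072 j6 1.18 yaw -1.286
```

View pics/w27.png

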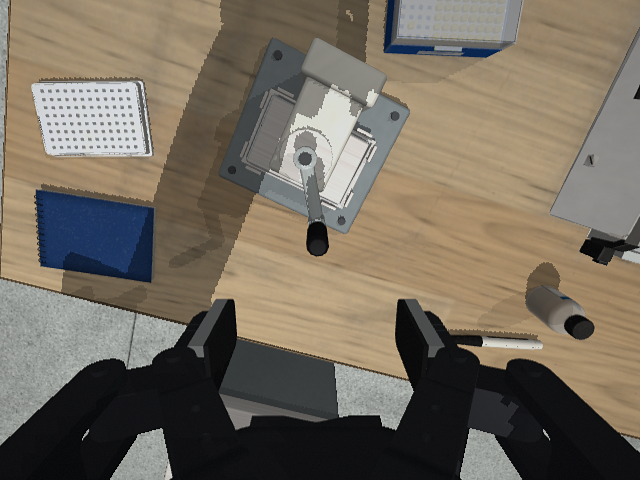

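View pics/s27.png

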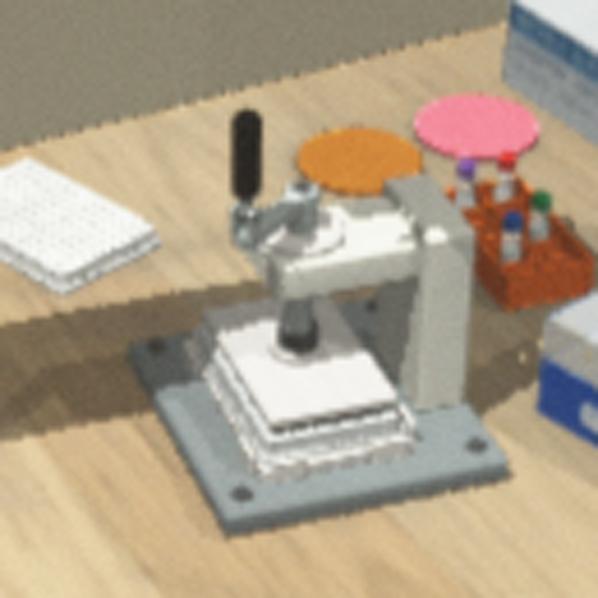

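View pics/sc27.png

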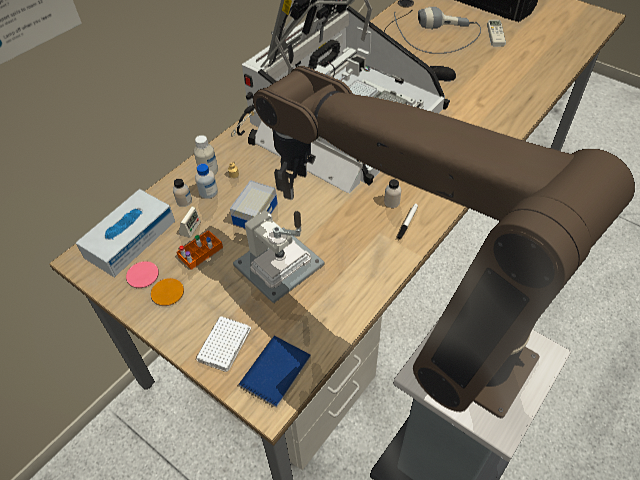

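Side view: the handle stands upright at (247,110–200). The bystanders are where they were in the first picture. As a final check I'll compute the fold and crank angles.

```bash
python3 fit.py s27.npy '(305,158)' '(317,245)' 5.95
```

```text
C [0.56721401 0.07189092]
psi,delta [5.90863359 0.03545431]
hinge px [317.0831091  226.11656112] grip40 [0.51842071 0.0475085  0.21197486] hinge [0.51716168 0.04685512 0.172     ]
grip in tool from grasp pt [ 0.00146933 -0.00383256  0.12540402]
```

```bash
python3 -c "
from plant import ctrl
print(ctrl.sign_off())"
```

```text
the job is handed in; nothing more can be done
None
```

The handle stands upright and the press is tightened by about the 4 N you asked for. I let go, rose clear, and handed the job in at about 24 s.

**Slip in the fold-out:** On the first fold the handle slipped in the pads and stopped about 0.3–0.4 rad short of upright. I turned the crank about 0.7 rad like that before the wrist picture showed it. That early turning was out of the order you asked for, though still well short of where the pad can meet the plate. I then pulled the handle onto its stop and did the rest of the turning with it upright. Partway I let go and gripped again to give the wrist more room.

**Tightness:** Running free took about 7.1 N at the handle, with readings from 6.3 to 8.0 N.

| At the end | Measured | Above free |
|---|---|---|
| Moving | 11.4 N | about +4.2 N |
| At rest, still pushing | 10.7 N | about +5.7 N (free: about 4.9 N) |

These two readings don't fully agree. I used the moving one, which puts the press at about 0.55 rad past contact. The at-rest reading would put it near 0.8 rad, the top of the good range.

**Last checks:**
- **Handle:** upright to within about 0.04 rad, near the error of the camera measurement.
- **Wrist force:** near zero after letting go.
- **Bystanders:** the spare plate, pen and bottle look unmoved in the pictures.

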